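Hook out the dust drawer of the blow-off station

ROBOT

A 7-joint arm with a two-finger parallel gripper is mounted at the origin on the work surface. World frame = base frame: x ahead of the robot, y to its left, z up, the work surface at z = 0. Lengths are in m, angles in rad, forces in N, time in s.
With the tool pointing down it reaches from about 0.425 to 1.025 m from the base axis. Payload 9.4 kg.
Tool frame: the origin (TCP) lies midway between the tips of the shut fingers; the grasp point (between the pads) lies env.hold_point_z behind it (env.hold_point_z is the distance from the TCP to the grasp point, in m); x points along the fingers, z is the direction in which the jaws open and shut, and the axes are right-handed (so a half turn about x gives the same grasp; the last joint's range is limited). The gripper opens to 93 mm and grips with 3 to 60 N. Pads are 15 mm wide; open, the fingers measure 128 mm over their backs; the gripper's body (75 mm by 188 mm) begins 65 mm behind the grasp point.
Start: joints at [-1.301, 0.599, -0.003, 1.599, 0.002, 0.943, -0.08], TCP at [0.246, 0.682, 0.219] pointing down, gripper open.
Joint ranges: [-2.57, 2.57], [-0.35, 1.97], [-1.29, 1.29], [0.11, 2.56], [-1.05, 4.19], [0.11, 1.86], [-2.63, 2.63]. Speed limits (rad/s): [2.22, 2.22, 3.01, 3.01, 3.14, 3.14, 3.14].

INTERFACE

Orientations are given as [roll, pitch, yaw] about the fixed x, y, z axes, in that order (R = Rz(yaw) Ry(pitch) Rx(roll)).
In Python, from bench import env, cams gives the robot as it stands.
- The arm moves only by the tool jog_arm, never from a script. Its argument "motion" is a list of rows, each an object of numbers: "x", "y", "z": the shift along the world's x, y, z in units of 40 mm (1.0 is 40 mm); "rx", "ry", "rz": the turn, a rotation vector about the world's x, y, z in units of 6 degrees (1.0 is 6 degrees). A call has 1 to 5 rows; each row is the pose to reach, as a shift and turn from the pose commanded when the call began; what a row does not reach only later rows make up. A row lasts 1/12 s, in which the tool goes at most 41.7 mm and 7.16 degrees, less where a joint would pass 70% of its speed; a pose out of reach is approached as far as the arm can. A call with a gripper value outside its range is refused whole. "hand" is the closure, from 0 (fully open) to 1 (shut), set as the call begins (left out, the last holds). The fingers move at their own pace and stop on an object; "grip_force" is the grip in N (left out, the last holds). Time passes only in rows, so rows that repeat a pose let the fingers close. It gives the time, the measured TCP pose, the force and the opening at its end, in the units of the state.
- env.get_obs(): the state, without advancing time (a new reading comes with each control period).
- cams.snapshot(name): name is "scene" or "top"; returns a dict with "pixels" (480x640x3 uint8, blue, green, red), "range_z" (480x640 float32, m along the optical axis (not along the pixel's ray), 0 where there is no reading), "fx", "fy", "cx", "cy" (pixels), "k1" (the pictures are not rectified: a ray, as slopes to the right and down, at radius r is drawn at 1 + k1 r^2 times it, then the intrinsics apply), "position" and "attitude" of the camera in the world. Camera axes: x right, y up, looking along -z (the intrinsics and any distortion apply to the point x, -y, -z); pixel columns grow to the right and rows downward; lengths in m; the calibration is good to about 2 mm. A picture is of the moment at which its call begins.
- env.close_job(): hands the job in, once; it reports no verdict.
The state is a dict: "clock": time; "joints": joint angles; "qvel": joint speeds; "joint_efforts": joint torques, N m; "ee_pos": TCP position; "ee_rot": TCP orientation; "wrist_force": force on the tool from outside, world axes, zero at the start; "torque": the same for the moment, N m; "width": finger opening in m.
Only numpy, scipy, OpenCV 4.12 (cv2) and the standard library are available. Lean on these libraries where they do the work, as an engineer would, in place of code of your own. Each camera call takes 0.05 s, during which the arm holds its last target.

TASK

Take the swarf hook from the bench, reach its bent end in under the front rail of the blow-off station, feel lightly for the pull eye on the dust drawer, catch it, and draw the drawer steadily and gently out to its stop, touching station and drawer with the hook only and never shoving or tugging hard. Then unhook, leave the drawer fully out, and lay the hook flat on the bench, well clear of the drawer, without dropping it or disturbing the other things.

Things in the scene. Friction and masses are not known exactly. Their poses are not given: they have to be found in the camera images.
- station: Blow-off station fixed to the bench, a grinder lying on top: aluminium-profile frame 300 mm deep (x), 360 wide (y), 141 high, slotted steel top. Origin: centre of its underside, on the bench; x runs from its open front (x = -150 mm) to the back, z up. Under the front rail an open bay lies between the front legs (40 mm square, inner sides at y = +-140 mm); the dust drawer is set back in it.
- rail_edge (a point): Middle of the lower front edge of the station's front rail, the ledge: x = -150 mm of the station, 98 mm above the bench. The rail is 40 mm deep, and behind it the bay is open up to the top plate. Axes as the station's.
- drawer (a joint): How far the dust drawer is out, m: 0 shut, 0.130 at its stop, sliding along the station's -x. It starts 0 to 15 mm out. Runner friction about 4.5 N; it stays where it is left. The drawer weighs about 0.9 kg.
- drawer_front (a point): Middle of the dust drawer's flat front face, 45 mm above the bench; y = 0 of the station, x = -85 mm when shut, axes as the station's. The face is 250 mm wide, from 8 to 85 mm above the bench. A T-slot runs across it at this height, and the pull eye is clamped in the slot.
- slot_mid (a point): Middle of the T-slot (same point as drawer_front). The eye sits within 35 mm either side of it along y, unmeasured, hidden by the rail, firm sideways: an upright staple of 7 mm bar on a plate 24 mm wide, 4 thick. Its upright bar's axis is 30 mm out from the face; its legs' axes are 27 and 63 mm above the bench. Clear opening, entered sideways (along y): 29 mm high, 22.5 mm deep.
- hook_grip (a point): Swarf hook lying flat on the bench: centre of its wooden handle (100 mm long, 20 wide, 26 high), 13 mm above the bench. x axis along the handle to the bent end, y to the side the end is bent to, z up. Guard plate, 46 mm wide, at x = 50 to 54 mm; then a straight 7 mm steel rod along x to 154 mm, bent there to +y (6 mm corner, axis outermost at x = 160 mm). 0.22 kg, balance near x = 25 mm.
- hook_tip (a point): Centre of the round end of the hook's bent part, 158 mm ahead of hook_grip and 22 mm to its +y side, at the same height; the end itself reaches 3.5 mm further. Same axes as hook_grip.
- hook: The swarf hook as a whole; origin under the middle of its handle, 13 mm below hook_grip, same axes.
- grinder_center (a point): Angle grinder lying on the station's top; bystander, 280 x 75 x 85 mm. Point near its middle.
- screwdriver_grip (a point): Screwdriver lying on the bench; bystander, 200 mm long. Point on its handle.
- brush_box_center (a point): Small cardboard box, 75 x 50 x 28 mm; bystander. Its centre.
- screw_tin_center (a point): Small open steel parts dish, 70 mm across and 35 mm high; bystander. Its centre.
Mind the look-alikes: they are no part of the job. What is shaped like the hook but orange or red is not meant.

How it is judged:
By the outcome, as a careful person would: the job done as asked, in the order asked, and still so for the second after the job is handed in, with the robot touching nothing.
It also fails if it takes over 69 s, if anything falls off the work surface, if the arm or the gripper's body presses on something with over 40 N, if the wrist force passes 120 N, or if a joint passes its speed limit or range.

## Working session

There is one attempt and no reset: what is moved stays moved. The work goes in short steps, Python scripts to look and compute and a tool call to move; the robot and the scene stay as the last step left them, time stands still between calls to the robot, and variables do not carry over. Pictures are saved under pics/ and viewed, and the job is handed in when it is done.

Besides the shell and the picture viewer there is one more tool, called after "Emit:" as name([rows], argument=value, ...), one row to a line, values as JSON. jog_arm: Moves the arm, as the interface text tells. Its arguments: {"type":"object","properties":{"motion":{"type":"array","items":{"type":"object","properties":{"x":{"type":"number"},"y":{"type":"number"},"z":{"type":"number"},"rx":{"type":"number"},"ry":{"type":"number"},"rz":{"type":"number"}}}},"hand":{"type":"number"},"grip_force":{"type":"number"}},"required":["motion"]}

```bash
ls; mkdir -p pics; python3 - <<'E'
from bench import env, cams
import cv2, numpy as np
o=env.get_obs(); print(o); print(env.hold_point_z)
for n in ["scene","top"]:
    s=cams.snapshot(n); cv2.imwrite(f"pics/{n}0.png",s["pixels"])
    np.savez(f"{n}0.npz",**{k:v for k,v in s.items()})
    print(n,{k:v for k,v in s.items() if k not in("pixels","range_z")})
E
```

```text
pics
{'clock': 0.0, 'joints': array([-1.30067927,  0.60012951, -0.00254108,  1.60009805,  0.00182866,
        0.94288748, -0.07983368]), 'qvel': array([ 0.00100408,  0.00022115, -0.00032216, -0.00092591, -0.00060382,
       -0.00191307, -0.00145261]), 'joint_efforts': array([-2.57910260e-04, -7.65066290e+01,  1.49672080e+00, -2.52359390e+01,
       -5.25097526e-02,  1.72589690e-02,  1.85565514e-04]), 'ee_pos': array([0.2462972 , 0.68138399, 0.2177682 ]), 'ee_rot': array([-3.03338317,  1.56927559, -1.80936406]), 'wrist_force': array([ 0.00200113, -0.00308397, -0.14927684]), 'torque': array([ 0.01636253,  0.00797523, -0.01649496]), 'width': 0.09317474584680331}
0.0188
scene {'fx': 433.9349286693417, 'fy': 433.9349286693417, 'cx': 320.8683302407481, 'cy': 233.88365918294036, 'k1': -0.04422635587435173, 'position': array([ 1.41670602, -0.47049081,  0.74345114]), 'attitude': array([ 0.98923512, -0.00987069,  1.15150775])}
top {'fx': 541.5250569310696, 'fy': 541.5250569310696, 'cx': 318.3960833678097, 'cy': 238.29024564320343, 'k1': 0.036166751286031494, 'position': array([ 0.23335671, -0.06722948,  1.42632434]), 'attitude': array([ 0.22732729,  0.00228869, -1.58846615])}
```

View pics/scene0.png

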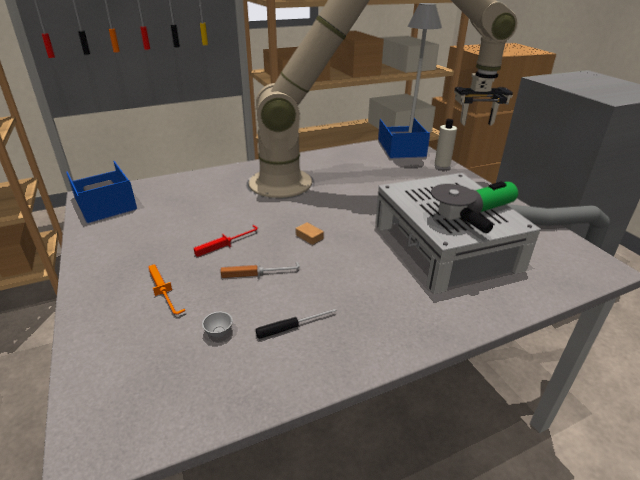

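View pics/top0.png

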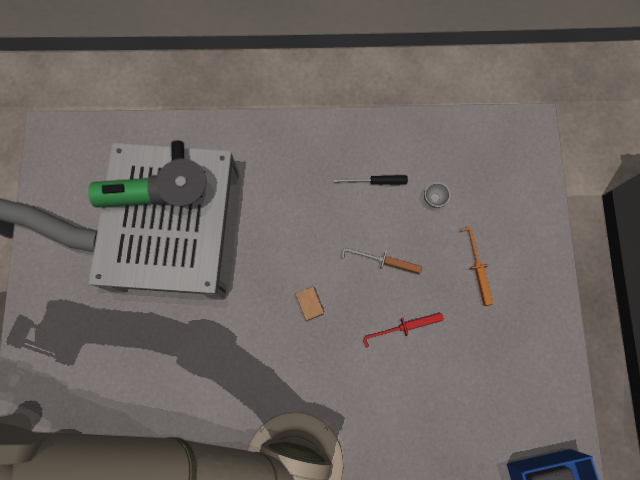

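```bash
cat > h.py <<'E'
import numpy as np, cv2
from scipy.spatial.transform import Rotation as R
def load(n): return dict(np.load(n,allow_pickle=True))
def Rc(s): return R.from_euler('xyz',s["attitude"]).as_matrix()
def ray(s,u,v):
    a=(u-s["cx"])/s["fx"]; b=(v-s["cy"])/s["fy"]
    rd=np.hypot(a,b); r=rd
    for _ in range(30): r=rd/(1+s["k1"]*r*r)
    k=r/rd if rd>0 else 1
    return Rc(s)@np.array([a*k,-b*k,-1.0])
def onplane(s,u,v,z):
    d=ray(s,u,v); t=(z-s["position"][2])/d[2]; return s["position"]+t*d
def depthpt(s,u,v):
    return s["position"]+ray(s,u,v)*s["range_z"][int(round(v)),int(round(u))]
def proj(s,p):
    c=Rc(s).T@(np.asarray(p)-s["position"]); a=c[0]/-c[2]; b=-c[1]/-c[2]; k=1+s["k1"]*(a*a+b*b)
    return np.array([s["cx"]+s["fx"]*a*k, s["cy"]+s["fy"]*b*k])
E
python3 - <<'E'
from h import *
t=load("top0.npz"); s=load("scene0.npz")
c=t["pixels"][225:295,330:435]; cv2.imwrite("pics/c_top.png",cv2.resize(c,None,fx=7,fy=7,interpolation=cv2.INTER_CUBIC))
c=s["pixels"][250:290,210:310]; cv2.imwrite("pics/c_sc.png",cv2.resize(c,None,fx=7,fy=7,interpolation=cv2.INTER_CUBIC))
c=s["pixels"][170:300,365:545]; cv2.imwrite("pics/c_st.png",cv2.resize(c,None,fx=4.3,fy=4.3,interpolation=cv2.INTER_CUBIC))
c=t["pixels"][130:310,80:260]; cv2.imwrite("pics/c_stt.png",cv2.resize(c,None,fx=3.3,fy=3.3,interpolation=cv2.INTER_CUBIC))
E
```

```text
(no output)
```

View pics/c_top.png

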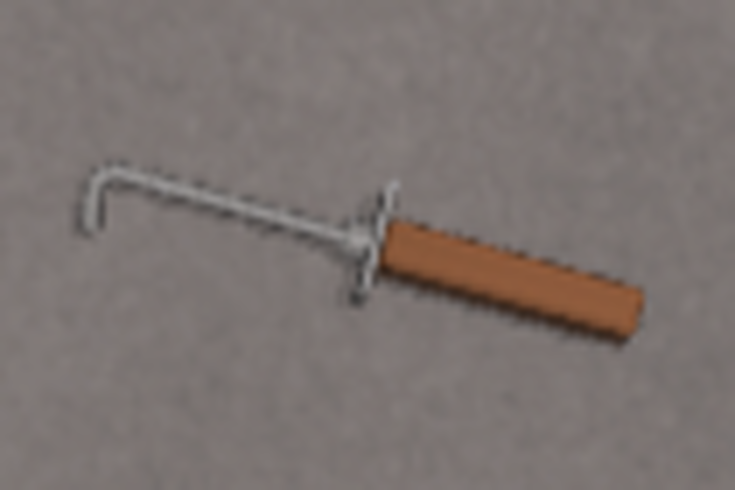

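View pics/c_st.png

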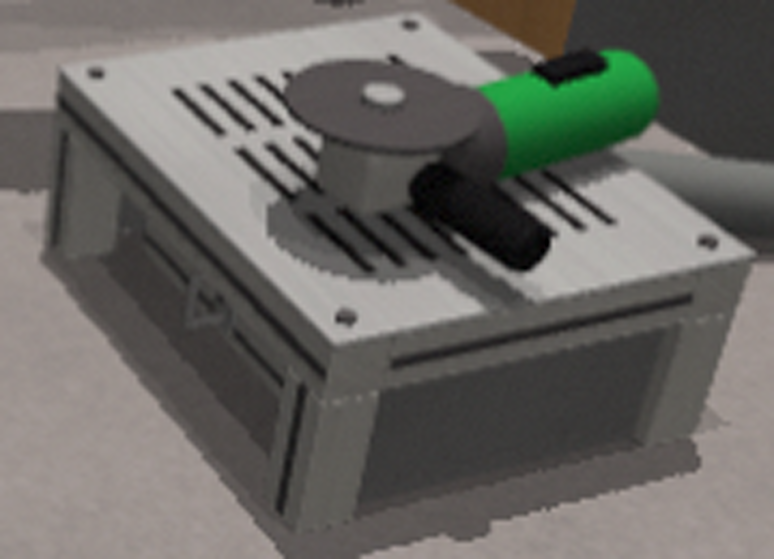

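View pics/c_stt.png

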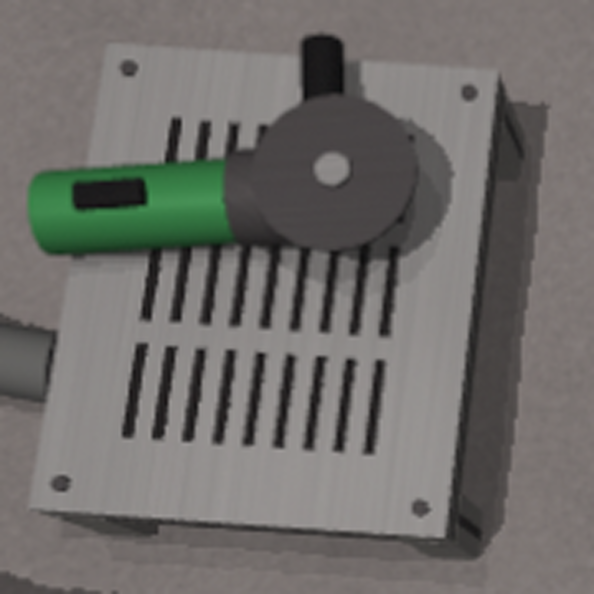

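View pics/c_sc.png

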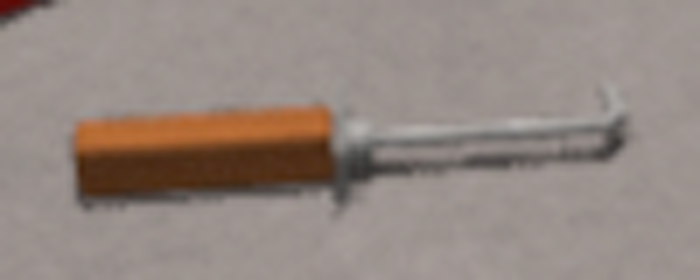

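```bash
cat > cloud.py <<'E'
from h import *
def cloud(s):
    H,W=s["range_z"].shape
    u,v=np.meshgrid(np.arange(W),np.arange(H))
    K=np.array([[s["fx"],0,s["cx"]],[0,s["fy"],s["cy"]],[0,0,1.]])
    # k1 applied to undistorted slopes = opencv model
    p=cv2.undistortPoints(np.stack([u,v],-1).reshape(-1,1,2).astype(float),K,np.array([float(s["k1"]),0,0,0]),None,None).reshape(H,W,2)
    d=np.stack([p[...,0],-p[...,1],-np.ones((H,W))],-1)@Rc(s).T
    return s["position"]+d*s["range_z"][...,None]
E
python3 - <<'E'
from cloud import *
for n in("top0","scene0"):
    s=load(n+".npz"); P=cloud(s); z=P[...,2]
    print(n,"bench z", np.median(z[300:320,330:430]) if n=="top0" else np.median(z[350:380,300:400]))
    m=(abs(z-.141)<.006)&(P[...,0]>.2)&(P[...,1]>.1)&(P[...,1]<.9)&(s["range_z"]>0)
    m=cv2.morphologyEx(m.astype(np.uint8),cv2.MORPH_OPEN,np.ones((3,3)))>0
    nl,l,st,_=cv2.connectedComponentsWithStats(m.astype(np.uint8)); i=1+np.argmax(st[1:,4]); m=l==i
    print(m.sum(), np.median(z[m]), st[i])
    (c,wh,a)=cv2.minAreaRect(P[m][:,:2].astype(np.float32)); print("plate",c,wh,a)
    # hook handle
    bgr=s["pixels"]; hsv=cv2.cvtColor(bgr,cv2.COLOR_BGR2HSV)
    h=((hsv[...,0]>5)&(hsv[...,0]<20)&(hsv[...,1]>100))
    nl,l,st,ce=cv2.connectedComponentsWithStats(h.astype(np.uint8))
    for k in range(1,nl):
        if st[k,4]>60: 
            q=P[l==k]; print(st[k],ce[k].round(1),hsv[l==k].mean(0).round(), q.mean(0).round(3), np.percentile(q[:,2],[5,50,95]).round(3))
E
```

```text
top0 bench z 0.001075361309213263
11252 0.14218587791163018 [   89   149   143   144 11252]
plate (0.5955262184143066, 0.313565194606781) (0.30375924706459045, 0.36160072684288025) 84.85905456542969
[461 227  32  79 553] [480.4 274.2] [ 12. 173. 144.] [ 0.455 -0.491  0.022] [0.007 0.024 0.03 ]
[384 257  38  17 293] [402.4 264.5] [ 11. 144. 126.] [ 0.482 -0.288  0.031] [0.021 0.026 0.031]
[296 287  27  33 543] [309.2 303.2] [ 14. 118. 156.] [ 0.385 -0.043  0.039] [0.024 0.029 0.034]
scene0 bench z 0.00026017990747539965
4946 0.1423776903766475 [ 379  173  161   79 4946]
plate (0.5960515141487122, 0.3126988112926483) (0.30385681986808777, 0.36601197719573975) 85.01152801513672
[ 243    0   84  159 2213] [270.7  49.4] [ 15. 132.  97.] [-0.792  0.237  0.317] [-0.148  0.297  0.558]
[368   0  84  12 301] [406.3   1.6] [ 16. 121. 104.] [-0.651  0.932  0.541] [0.48  0.545 0.554]
[ 421   12  135  172 7802] [482.1 101.4] [ 15. 141.  94.] [-0.607  1.531 -0.026] [-0.414 -0.041  0.262]
[109  28  11  25 164] [113.8  40.3] [ 12. 223. 111.] [-0.929 -0.473  0.4  ] [0.352 0.399 0.445]
[ 310   31  107   64 3232] [359.2  64.6] [ 15. 135.  88.] [-0.712  0.712  0.235] [0.159 0.215 0.364]
[   0   63   62  232 6668] [ 23.  214.2] [ 15. 133. 100.] [-0.786 -1.058 -0.326] [-0.597 -0.406  0.105]
[470  94  23   5  85] [480.   96.2] [ 17. 144.  75.] [-0.08   0.992  0.204] [0.004 0.316 0.336]
[ 298  119   80   33 1695] [335.8 134.3] [ 16. 122. 105.] [-0.87   0.662 -0.201] [-0.212 -0.207 -0.201]
[296 223  27  21 389] [309.2 233. ] [ 15. 141. 149.] [ 0.402 -0.049  0.024] [0.005 0.027 0.031]
[148 264  37  51 476] [161.8 286.6] [ 14. 232. 182.] [ 0.48  -0.491  0.022] [0.    0.019 0.027]
[221 265  37  13 389] [238.7 271.1] [ 12. 173. 120.] [ 0.497 -0.293  0.022] [0.004 0.021 0.028]
```

```bash
python3 - <<'E'
from cloud import *
t=load("top0.npz"); s=load("scene0.npz")
def f(X,Y,o,k): return ((X+.5)/k-.5+o[0],(Y+.5)/k-.5+o[1])
o=(330,225)
T=lambda X,Y,z: onplane(t,*f(X,Y,o,7),z)[:2]
a=T(352,241,.013); b=T(150,184,.013); d=b-a; yaw=np.arctan2(d[1],d[0]); print("rod yaw",np.degrees(yaw))
hsv=cv2.cvtColor(t["pixels"],cv2.COLOR_BGR2HSV); m=np.zeros((480,640),np.uint8); sub=(slice(245,285),slice(370,430))
m[sub]=((hsv[...,0]>5)&(hsv[...,0]<20)&(hsv[...,1]>100)&(hsv[...,2]>0))[sub]
ys,xs=np.nonzero(m); pts=np.array([onplane(t,x,y,.022)[:2] for x,y in zip(xs,ys)],np.float32)
r=cv2.minAreaRect(pts); print("handle top",r)
ex=np.array([np.cos(yaw),np.sin(yaw)]); ey=np.array([-ex[1],ex[0]])
te=T(90,234,.013); print("tip end",te, "corner outer", T(88,175,.013))
print("grip from tip", te-ex*.158-ey*.0255, "from rect", r[0])
# scene
o2=(210,250); S=lambda X,Y,z: onplane(s,*f(X,Y,o2,7),z)[:2]
a2=S(370,147,.013); b2=S(600,137,.013); print("scene rod", a2,b2,np.degrees(np.arctan2(*(b2-a2)[::-1])))
print("scene tip",S(605,92,.013))
gx=r[0]; 
for n,p in(("a",a),("b",b),("a2",a2),("b2",b2)):
    q=p-np.array(gx); print(n,"along",q@ex,"lat",q@ey)
# eye in scene
yaws=np.radians(84.93); xs_=np.array([np.cos(yaws),np.sin(yaws),0]); ys_=np.array([-xs_[1],xs_[0],0]); C=np.array([.5957,.3132,0])
print("rail", C-.15*xs_)
P=cloud(s)
# drawer face points in station frame
Q=P-C; X=Q@xs_;Y=Q@ys_;Z=P[...,2]
k=(abs(X+.1)<.05)&(abs(Y)<.1)&(Z>.02)&(Z<.08)
print(k.sum(), np.histogram(X[k],bins=np.arange(-.15,-.05,.005)))
k2=k&(X<np.median(X[k])-.012)
vv,uu=np.nonzero(k2); 
for u,v in list(zip(uu,vv))[:60]: print(u,v,(X[v,u]*1e3).round(1),(Y[v,u]*1e3).round(1),(Z[v,u]*1e3).round(1))
c=s["pixels"][215:275,385:445]; cv2.imwrite("pics/c_eye.png",cv2.resize(c,None,fx=10,fy=10,interpolation=cv2.INTER_CUBIC))
E
```

```text
rod yaw 72.83216858163604
handle top ((0.48337268829345703, -0.28930941224098206), (0.09796284884214401, 0.020726734772324562), 72.6017074584961)
tip end [ 0.50542018 -0.13263939] corner outer [ 0.52829133 -0.13251281]
grip from tip [ 0.48314688 -0.29112646] from rect (0.48337268829345703, -0.28930941224098206)
scene rod [ 0.50780973 -0.23102056] [ 0.53709318 -0.14688834] 70.80879895206206
scene tip [ 0.51084263 -0.13456914]
a along 0.060112895964009955 lat 0.00018058453312980172
b along 0.13947104694322468 lat 0.00018058453312980172
a2 along 0.0629048729244402 lat -0.006143007622940479
b2 along 0.15193215390224168 lat -0.009288265760155345
rail [0.58244409 0.16378688 0.        ]
215 (array([  0,   0,   0,   1,  23,   9,   7,   3,   2,  13, 128,  29,   0,
         0,   0,   0,   0,   0,   0]), array([-0.15 , -0.145, -0.14 , -0.135, -0.13 , -0.125, -0.12 , -0.115,
       -0.11 , -0.105, -0.1  , -0.095, -0.09 , -0.085, -0.08 , -0.075,
       -0.07 , -0.065, -0.06 , -0.055]))
410 233 -121.9 11.4 65.2
411 233 -120.2 8.9 66.5
409 234 -129.2 4.6 67.6
410 234 -126.7 3.3 67.9
411 234 -121.3 
[... 245 characters left out ...]
3.9
410 238 -123.9 4.6 52.7
408 239 -130.2 4.5 50.6
409 239 -127.9 2.9 51.2
410 239 -124.6 2.9 50.5
408 240 -128.8 6.0 46.0
409 240 -126.5 4.2 46.6
408 241 -128.0 6.4 42.0
409 241 -127.4 2.2 44.6
408 242 -129.9 2.7 41.3
409 242 -124.6 5.8 38.2
408 243 -128.6 3.9 36.8
409 243 -125.8 3.1 36.7
410 243 -117.9 10.1 30.4
411 243 -116.2 7.4 31.8
412 243 -114.1 5.5 32.6
413 243 -112.2 3.3 33.7
414 243 -109.1 2.9 33.3
407 244 -128.4 8.7 30.0
408 244 -125.8 7.5 30.3
409 244 -125.3 3.1 33.1
410 244 -119.8 6.4 29.7
411 244 -118.4 3.4 31.4
412 244 -115.3 2.9 31.1
413 244 -110.4 5.2 28.5
407 245 -128.3 8.1 26.9
408 245 -129.2 1.5 31.5
409 245 -126.1 1.2 31.0
410 245 -119.8 5.5 26.8
411 245 -119.0 1.7 29.1
```

View pics/c_eye.png

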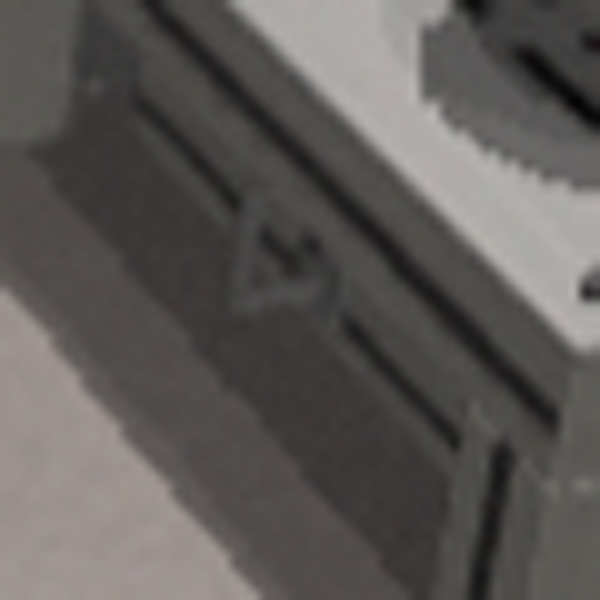

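```bash
python3 - <<'E'
from cloud import *
from bench import env
o=env.get_obs(); M=R.from_euler('xyz',o["ee_rot"]).as_matrix(); print(M.round(3)); zt=M[:,2]; print("jaw ang",np.degrees(np.arctan2(zt[1],zt[0])))
for n in("top0","scene0"):
    s=load(n+".npz"); P=cloud(s); g=np.array([.4833,-.2903]); yaw=np.radians(72.7)
    ex=np.array([np.cos(yaw),np.sin(yaw)]); ey=np.array([-ex[1],ex[0]])
    q=P[...,:2]-g; a=q@ex; b=q@ey; z=P[...,2]
    m=(a>-.06)&(a<.18)&(abs(b)<.045)&(z>.007)
    for lo,hi in((-.05,-.03),(-.03,-.01),(-.01,.02),(.02,.045),(.046,.06),(.06,.08),(.08,.1),(.1,.12),(.12,.14),(.14,.153),(.153,.17)):
        k=m&(a>lo)&(a<hi); print(n,lo,k.sum(),(b[k].mean()*1e3).round(1),(b[k].min()*1e3).round(1),(b[k].max()*1e3).round(1),"z",(z[k].mean()*1e3).round(1),(z[k].max()*1e3).round(1))
    print("a range",a[m].min(),a[m].max())
E
```

```text
[[-0.    -0.94   0.34 ]
 [-0.001  0.34   0.94 ]
 [-1.    -0.    -0.001]]
jaw ang 70.13308040510739
top0 -0.05 65 1.4 -34.3 29.8 z 23.8 32.5
top0 -0.03 72 1.0 -42.7 31.6 z 22.8 32.1
top0 -0.01 110 2.2 -41.6 40.7 z 23.4 33.2
top0 0.02 86 2.2 -30.5 40.5 z 24.0 33.1
top0 0.046 64 2.0 -30.4 31.6 z 22.7 33.3
top0 0.06 34 1.1 -35.8 41.5 z 16.0 25.1
top0 0.08 25 1.7 -26.2 44.1 z 15.5 23.3
top0 0.1 25 -2.3 -42.5 21.6 z 13.6 19.7
top0 0.12 23 0.9 -30.7 25.1 z 15.2 27.7
top0 0.14 14 0.7 -2.7 7.3 z 15.8 18.0
top0 0.153 36 8.2 -41.4 42.4 z 14.7 21.8
a range -0.0562836650880887 0.17396495348295635
scene0 -0.05 61 -8.6 -14.5 7.8 z 19.9 29.3
scene0 -0.03 76 -7.9 -16.1 9.0 z 21.0 29.2
scene0 -0.01 109 -8.3 -16.2 9.0 z 20.4 29.1
scene0 0.02 92 -7.6 -15.2 7.6 z 21.1 30.7
scene0 0.046 51 -6.7 -26.7 20.5 z 21.8 30.4
scene0 0.06 28 -4.1 -10.4 1.9 z 16.7 23.0
scene0 0.08 16 -3.9 -6.4 -0.0 z 16.0 18.8
scene0 0.1 22 -3.2 -7.2 0.6 z 15.9 20.0
scene0 0.12 16 -3.2 -5.8 1.2 z 15.6 18.9
scene0 0.14 14 -3.1 -7.2 5.0 z 16.2 19.5
scene0 0.153 17 7.1 -5.2 22.2 z 16.2 19.2
a range -0.04694149118621233 0.16156499937281324
```

Emit:
jog_arm([
  {"x": 0.2, "y": -0.3, "z": 0.7, "rz": -1},
  {"x": 0.5, "y": -0.7, "z": 1.5, "rz": -2},
  {"x": 0.8, "y": -1.2, "z": 2.3, "rz": -3},
  {"x": 1.1, "y": -1.7, "z": 3.1, "rz": -4},
  {"x": 1.4, "y": -2.2, "z": 3.8, "rz": -5},
], hand=0.2)

```text
invalid input at $.motion[0]: expected keys x, y, z, rx, ry, rz
```

Emit:
jog_arm([
  {"x": 0.5, "y": -0.8, "rz": -1},
  {"x": 1.0, "y": -1.6, "rz": -2},
  {"x": 1.5, "y": -2.4, "rz": -3},
  {"x": 2.0, "y": -3.2, "rz": -4},
  {"x": 2.5, "y": -4.0, "rz": -5},
])

```text
invalid input at $.motion[0]: expected keys x, y, z, rx, ry, rz
```

Emit:
jog_arm([
  {"x": 0.3, "y": -0.9, "rz": -1},
  {"x": 0.5, "y": -1.8, "rz": -2},
  {"x": 0.7, "y": -2.7, "rz": -3},
  {"x": 0.8, "y": -3.6, "rz": -4},
  {"x": 0.9, "y": -4.5, "rz": -4.57},
])

```text
invalid input at $.motion[0]: expected keys x, y, z, rx, ry, rz
```

Emit:
jog_arm([
  {"x": 0.2, "y": -0.3, "z": 0.7, "rx": 0, "ry": 0, "rz": -1},
  {"x": 0.5, "y": -0.7, "z": 1.5, "rx": 0, "ry": 0, "rz": -2},
  {"x": 0.8, "y": -1.2, "z": 2.3, "rx": 0, "ry": 0, "rz": -3},
  {"x": 1.1, "y": -1.7, "z": 3.1, "rx": 0, "ry": 0, "rz": -4},
  {"x": 1.4, "y": -2.2, "z": 3.8, "rx": 0, "ry": 0, "rz": -5},
], hand=0.2, grip_force=10)

```text
clock: 0.52
ee_pos: [0.3029, 0.5929, 0.3723]
ee_rot: [1.202, 1.57, 1.897]
wrist_force: [0.8, 1.1, 0.3]
width: 0.0747
```

Emit:
jog_arm([
  {"x": 0.5, "y": -0.8, "z": 0, "rx": 0, "ry": 0, "rz": -1},
  {"x": 1.0, "y": -1.6, "z": 0, "rx": 0, "ry": 0, "rz": -2},
  {"x": 1.5, "y": -2.4, "z": 0, "rx": 0, "ry": 0, "rz": -3},
  {"x": 2.0, "y": -3.2, "z": 0, "rx": 0, "ry": 0, "rz": -4},
  {"x": 2.5, "y": -4.0, "z": 0, "rx": 0, "ry": 0, "rz": -5},
])

```text
clock: 0.93
ee_pos: [0.4029, 0.432, 0.3705]
ee_rot: [-2.922, 1.571, -2.75]
wrist_force: [0.7, -0.1, -0.5]
width: 0.0745
```

Emit:
jog_arm([
  {"x": 0.3, "y": -0.9, "z": 0, "rx": 0, "ry": 0, "rz": -1},
  {"x": 0.5, "y": -1.8, "z": 0, "rx": 0, "ry": 0, "rz": -2},
  {"x": 0.7, "y": -2.7, "z": 0, "rx": 0, "ry": 0, "rz": -3},
  {"x": 0.8, "y": -3.6, "z": 0, "rx": 0, "ry": 0, "rz": -4},
  {"x": 0.9, "y": -4.5, "z": 0, "rx": 0, "ry": 0, "rz": -4.57},
])

```text
clock: 1.35
ee_pos: [0.4383, 0.2519, 0.3703]
ee_rot: [-2.184, 1.57, -2.491]
wrist_force: [1.4, -0.6, -0.3]
width: 0.0741
```

Emit:
jog_arm([
  {"x": 0.1, "y": -1.0, "z": 0, "rx": 0, "ry": 0, "rz": 0},
  {"x": 0.2, "y": -2.0, "z": 0, "rx": 0, "ry": 0, "rz": 0},
  {"x": 0.3, "y": -3.0, "z": 0, "rx": 0, "ry": 0, "rz": 0},
  {"x": 0.4, "y": -4.0, "z": 0, "rx": 0, "ry": 0, "rz": 0},
  {"x": 0.5, "y": -5.0, "z": 0, "rx": 0, "ry": 0, "rz": 0},
])

```text
clock: 1.77
ee_pos: [0.4579, 0.0519, 0.3706]
ee_rot: [1.922, 1.57, 1.621]
wrist_force: [1.4, 0.2, -0.2]
width: 0.0742
```

Emit:
jog_arm([
  {"x": 0.1, "y": -1.0, "z": 0, "rx": 0, "ry": 0, "rz": 0},
  {"x": 0.2, "y": -2.0, "z": 0, "rx": 0, "ry": 0, "rz": 0},
  {"x": 0.3, "y": -3.0, "z": 0, "rx": 0, "ry": 0, "rz": 0},
  {"x": 0.4, "y": -4.0, "z": 0, "rx": 0, "ry": 0, "rz": 0},
  {"x": 0.5, "y": -5.0, "z": 0, "rx": 0, "ry": 0, "rz": 0},
])

```text
clock: 2.18
ee_pos: [0.478, -0.148, 0.3707]
ee_rot: [1.354, 1.57, 1.052]
wrist_force: [1.2, -0.1, -0.2]
width: 0.0743
```

Emit:
jog_arm([
  {"x": 0.1, "y": -0.7, "z": -0.6, "rx": 0, "ry": 0, "rz": 0},
  {"x": 0.2, "y": -1.4, "z": -1.2, "rx": 0, "ry": 0, "rz": 0},
  {"x": 0.25, "y": -2.1, "z": -1.8, "rx": 0, "ry": 0, "rz": 0},
  {"x": 0.27, "y": -2.8, "z": -2.4, "rx": 0, "ry": 0, "rz": 0},
  {"x": 0.27, "y": -3.2, "z": -3.2, "rx": 0, "ry": 0, "rz": 0},
])

```text
clock: 2.6
ee_pos: [0.4893, -0.2777, 0.2422]
ee_rot: [-0.631, 1.568, -0.934]
wrist_force: [0.0, 1.0, -0.6]
width: 0.0743
```

```bash
python3 - <<'E'
from bench import env
import numpy as np
from h import R
o=env.get_obs(); M=R.from_euler('xyz',o["ee_rot"]).as_matrix(); print(M.round(3)); zt=M[:,2]; print("jaw ang",np.degrees(np.arctan2(zt[1],zt[0]))); print(o["ee_pos"],o["joints"].round(2),o["wrist_force"])
E
```

```text
[[ 0.002  0.299  0.954]
 [-0.002  0.954 -0.299]
 [-1.    -0.002  0.002]]
jaw ang -17.40281435649349
[ 0.48934836 -0.27769752  0.24224481] [-0.06  0.44  0.68  1.98 -0.37  0.84  0.52] [ 0.02360673  1.00604769 -0.57530945]
```

Emit:
jog_arm([
  {"x": 0, "y": 0.03, "z": -0.9, "rx": 0, "ry": 0, "rz": 0},
  {"x": 0, "y": 0.03, "z": -1.9, "rx": 0, "ry": 0, "rz": 0},
  {"x": 0, "y": 0.03, "z": -2.9, "rx": 0, "ry": 0, "rz": 0},
  {"x": 0, "y": 0.03, "z": -3.8, "rx": 0, "ry": 0, "rz": 0},
  {"x": 0, "y": 0.03, "z": -4.4, "rx": 0, "ry": 0, "rz": 0},
])

```text
clock: 3.02
ee_pos: [0.4878, -0.2722, 0.0632]
ee_rot: [3.081, 1.567, 2.779]
wrist_force: [-0.4, -0.1, 0.5]
width: 0.0745
```

```bash
python3 - <<'E'
from bench import env,cams
from h import *
for n in("scene","top"):
    s=cams.snapshot(n); u,v=proj(s,[.489,-.277,.03]); u=int(u);v=int(v)
    cv2.imwrite(f"pics/g_{n}.png",cv2.resize(s["pixels"][v-55:v+55,max(0,u-70):u+70],None,fx=4.5,fy=4.5,interpolation=cv2.INTER_CUBIC))
print(env.get_obs()["ee_pos"])
E
```

```text
[ 0.48710164 -0.27198004  0.06314465]
```

View pics/g_scene.png

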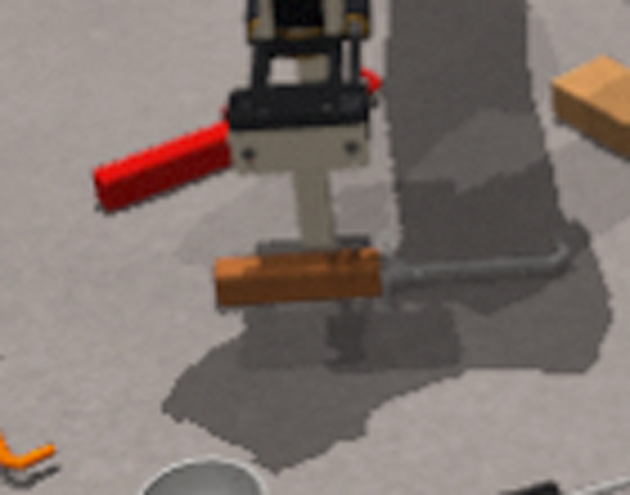

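View pics/g_top.png

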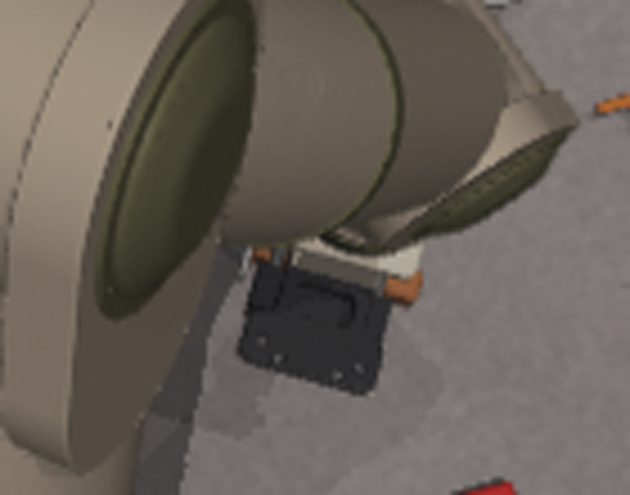

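Emit:
jog_arm([
  {"x": 0.05, "y": -0.1, "z": -0.4, "rx": 0, "ry": 0, "rz": 0},
  {"x": 0.05, "y": -0.1, "z": -0.8, "rx": 0, "ry": 0, "rz": 0},
  {"x": 0.05, "y": -0.1, "z": -1.1, "rx": 0, "ry": 0, "rz": 0},
  {"x": 0.05, "y": -0.1, "z": -1.3, "rx": 0, "ry": 0, "rz": 0},
  {"x": 0.05, "y": -0.1, "z": -1.3, "rx": 0, "ry": 0, "rz": 0},
])

```text
clock: 3.53
ee_pos: [0.4913, -0.277, 0.0146]
ee_rot: [2.609, 1.571, 2.307]
wrist_force: [0.2, -0.4, 0.2]
width: 0.0745
```

```bash
cat > st.py <<'E'
from bench import env
import numpy as np
from h import R
o=env.get_obs(); M=R.from_euler('xyz',o["ee_rot"]).as_matrix(); zt=M[:,2]
print("t",round(o["clock"],2),"pos",o["ee_pos"].round(4),"jaw",np.degrees(np.arctan2(zt[1],zt[0])).round(2),"down",M[:,0].round(4),"jawz",zt[2].round(4))
print("j",o["joints"].round(2),"F",o["wrist_force"].round(2),"T",o["torque"].round(3),"w",round(o["width"],4))
E
python3 st.py
```

```text
t 3.53 pos [ 0.4913 -0.277   0.0146] jaw -17.28 down [-2.e-04  2.e-04 -1.e+00] jawz -0.0002
j [ 0.19  0.74  0.34  2.13 -0.66  0.38  0.77] F [ 0.16 -0.4   0.15] T [-0.056  0.104  0.032] w 0.0745
```

Emit:
jog_arm([
  {"x": -0.05, "y": 0, "z": -0.12, "rx": 0, "ry": 0, "rz": 0},
  {"x": -0.05, "y": 0, "z": -0.25, "rx": 0, "ry": 0, "rz": 0},
  {"x": -0.05, "y": 0, "z": -0.25, "rx": 0, "ry": 0, "rz": 0},
])

```text
clock: 3.78
ee_pos: [0.4892, -0.2769, 0.0047]
ee_rot: [-0.019, 1.571, -0.321]
wrist_force: [-0.8, 0.4, 0.6]
width: 0.0744
```

```bash
python3 st.py
```

```text
t 3.78 pos [ 0.4892 -0.2769  0.0047] jaw -17.29 down [ 2.e-04 -1.e-04 -1.e+00] jawz 0.0002
j [ 0.2   0.76  0.32  2.13 -0.68  0.35  0.78] F [-0.79  0.37  0.64] T [-0.084  0.056 -0.044] w 0.0744
```

Close gently, then raise the grip.

Emit:
jog_arm([
  {"x": 0, "y": 0, "z": 0, "rx": 0, "ry": 0, "rz": 0},
  {"x": 0, "y": 0, "z": 0, "rx": 0, "ry": 0, "rz": 0},
  {"x": 0, "y": 0, "z": 0, "rx": 0, "ry": 0, "rz": 0},
  {"x": 0, "y": 0, "z": 0, "rx": 0, "ry": 0, "rz": 0},
  {"x": 0, "y": 0, "z": 0, "rx": 0, "ry": 0, "rz": 0},
], hand=1, grip_force=15)

```text
clock: 4.2
ee_pos: [0.4894, -0.277, 0.0048]
ee_rot: [-0.257, 1.571, -0.558]
wrist_force: [0.2, 0.1, -0.5]
width: 0.0459
```

Emit:
jog_arm([
  {"x": 0, "y": 0, "z": 0, "rx": 0, "ry": 0, "rz": 0},
  {"x": 0, "y": 0, "z": 0, "rx": 0, "ry": 0, "rz": 0},
  {"x": 0, "y": 0, "z": 0, "rx": 0, "ry": 0, "rz": 0},
], grip_force=45)

```text
clock: 4.45
ee_pos: [0.4893, -0.277, 0.0046]
ee_rot: [-1.025, 1.571, -1.327]
wrist_force: [-0.3, -0.4, -0.7]
width: 0.0258
```

Emit:
jog_arm([
  {"x": 0, "y": 0, "z": 0, "rx": 0, "ry": 0, "rz": 0},
  {"x": 0, "y": 0, "z": 0, "rx": 0, "ry": 0, "rz": 0},
  {"x": 0, "y": 0, "z": 0, "rx": 0, "ry": 0, "rz": 0},
])

```text
clock: 4.7
ee_pos: [0.4893, -0.2769, 0.0046]
ee_rot: [-0.15, 1.571, -0.452]
wrist_force: [0.0, -0.6, 0.6]
width: 0.0199
```

Emit:
jog_arm([
  {"x": 0, "y": 0, "z": 0.2, "rx": 0, "ry": 0, "rz": 0},
  {"x": 0, "y": 0, "z": 0.5, "rx": 0, "ry": 0, "rz": 0},
  {"x": 0, "y": 0, "z": 0.9, "rx": 0, "ry": 0, "rz": 0},
  {"x": 0, "y": 0, "z": 1.4, "rx": 0, "ry": 0, "rz": 0},
  {"x": 0, "y": 0, "z": 2.0, "rx": 0, "ry": 0, "rz": 0},
])

```text
clock: 5.12
ee_pos: [0.4884, -0.2766, 0.0851]
ee_rot: [3.025, 1.569, 2.723]
wrist_force: [0.7, -0.8, -2.3]
width: 0.0197
```

```bash
python3 st.py
```

```text
t 5.12 pos [ 0.4884 -0.2766  0.0851] jaw -17.31 down [-1.9e-03  8.0e-04 -1.0e+00] jawz -0.0021
j [ 0.1   0.64  0.47  2.11 -0.58  0.52  0.7 ] F [ 0.7  -0.8  -2.27] T [-0.026  0.055  0.02 ] w 0.0197
```

Emit:
jog_arm([
  {"x": 0.3, "y": 0.5, "z": 0, "rx": 0, "ry": 0, "rz": 0.4},
  {"x": 0.6, "y": 1.2, "z": 0, "rx": 0, "ry": 0, "rz": 0.8},
  {"x": 0.95, "y": 2.0, "z": 0, "rx": 0, "ry": 0, "rz": 1.2},
  {"x": 1.3, "y": 2.7, "z": 0, "rx": 0, "ry": 0, "rz": 1.6},
  {"x": 1.6, "y": 3.4, "z": 0, "rx": 0, "ry": 0, "rz": 2.04},
])

```text
clock: 5.53
ee_pos: [0.5538, -0.1393, 0.0851]
ee_rot: [0.675, 1.571, 0.589]
wrist_force: [-0.5, -0.1, -2.1]
width: 0.0198
```

Emit:
jog_arm([
  {"x": 0.35, "y": 0.7, "z": 0, "rx": 0, "ry": 0, "rz": 0},
  {"x": 0.7, "y": 1.4, "z": 0, "rx": 0, "ry": 0, "rz": 0},
  {"x": 1.05, "y": 2.1, "z": -0.2, "rx": 0, "ry": 0, "rz": 0},
  {"x": 1.25, "y": 2.6, "z": -0.4, "rx": 0, "ry": 0, "rz": 0},
  {"x": 1.4, "y": 2.95, "z": -0.5, "rx": 0, "ry": 0, "rz": 0},
])

```text
clock: 5.95
ee_pos: [0.6095, -0.0197, 0.064]
ee_rot: [2.434, 1.569, 2.349]
wrist_force: [0.1, 0.3, -2.1]
width: 0.0197
```

```bash
python3 st.py; python3 - <<'E'
from bench import env,cams
from h import *
for n in("scene","top"):
    s=cams.snapshot(n); np.savez(f"{n}1.npz",**s)
    p=env.get_obs()["ee_pos"]; u,v=proj(s,p+[0,.08,0]); u=int(u);v=int(v)
    print(n,u,v)
    cv2.imwrite(f"pics/h_{n}.png",cv2.resize(s["pixels"][v-50:v+50,u-65:u+65],None,fx=6,fy=6,interpolation=cv2.INTER_CUBIC))
E
```

```text
t 5.95 pos [ 0.6095 -0.0197  0.064 ] jaw -4.87 down [-9.e-04  9.e-04 -1.e+00] jawz -0.001
j [-0.36  0.72  0.46  2.01 -0.59  0.55  0.43] F [ 0.14  0.26 -2.07] T [-0.055  0.057  0.038] w 0.0197
scene 377 250
top 268 216
```

View pics/h_scene.png

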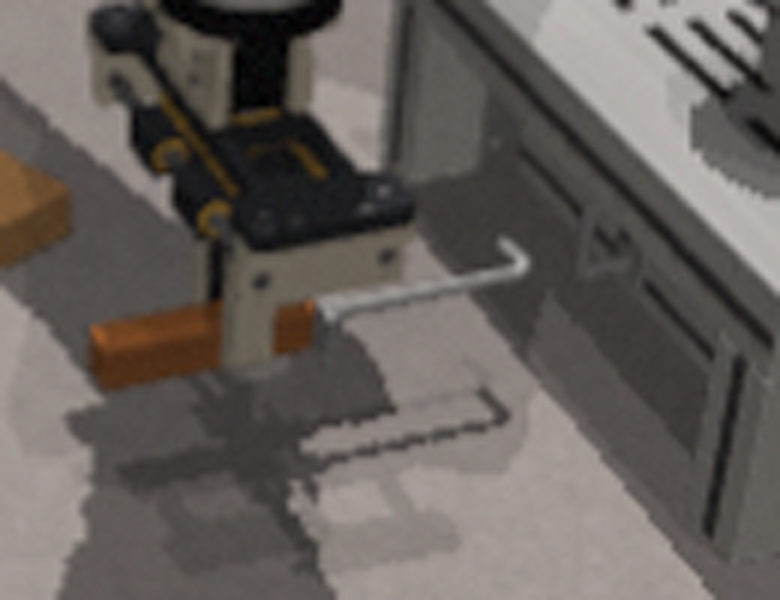

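View pics/h_top.png

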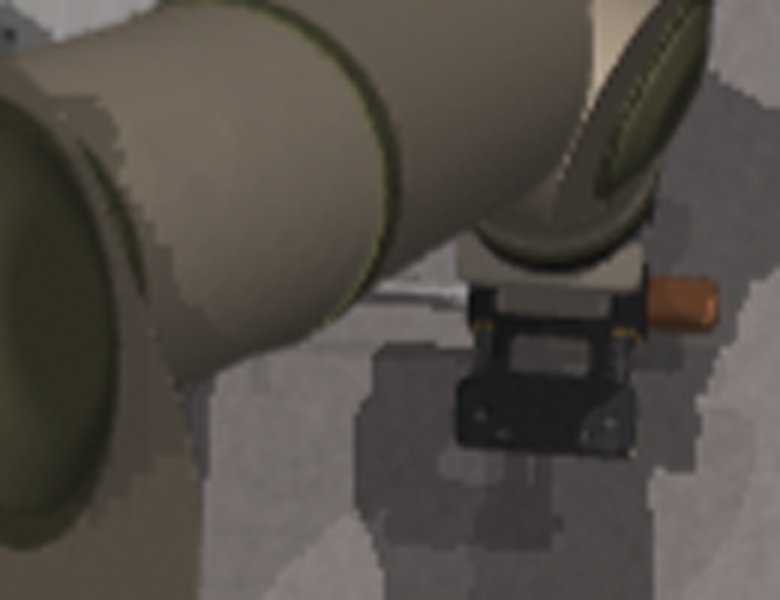

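```bash
python3 - <<'E'
from cloud import *
s=load("scene1.npz")
tcp=np.array([.6095,-.0197,.064]); y=np.radians(90-4.87); ex=np.array([np.cos(y),np.sin(y),0]); ey=np.array([-ex[1],ex[0],0])
g=tcp-.0146*ex+[0,0,.0084]
for nm,a,b in(("tip end",.158,.0255),("corner",.160,-.0),("guard hub",.06,0)): print(nm,proj(s,g+a*ex+b*ey).round(1), (g+a*ex+b*ey).round(4))
P=cloud(s)
d=P-g; A=d@ex;B=d@ey;Zr=d[...,2]
m=(A>.06)&(A<.18)&(abs(B)<.045)&(abs(Zr)<.025)&(s["range_z"]>0)
for lo,hi in((.06,.08),(.08,.1),(.1,.12),(.12,.14),(.14,.155),(.155,.17)):
    k=m&(A>lo)&(A<hi); print(lo,k.sum(),(A[k].max()*1e3).round(1),"B",(np.median(B[k])*1e3).round(1),(B[k].min()*1e3).round(1),(B[k].max()*1e3).round(1),"z",(np.median(Zr[k])*1e3).round(1))
cv2.imwrite("pics/full1.png",s["pixels"])
E
```

```text
tip end [394.5 240.2] [0.5963 0.1253 0.0724]
corner [399.4 245.1] [0.6218 0.1252 0.0724]
guard hub [365.8 251.9] [0.6134 0.0255 0.0724]
0.06 20 79.4 B -2.5 -9.5 2.3 z 5.0
0.08 18 99.4 B -1.4 -6.0 2.2 z 3.0
0.1 18 118.8 B -1.0 -4.2 3.8 z 3.4
0.12 18 138.5 B -1.3 -4.6 3.6 z 3.3
0.14 15 154.5 B -1.6 -3.1 22.0 z 4.0
0.155 14 161.2 B 13.7 0.1 24.0 z 4.0
```

View pics/full1.png

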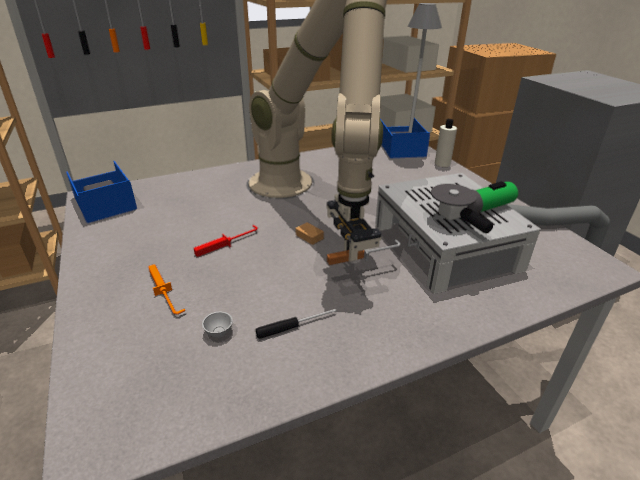

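```bash
cat >> st.py <<'E'
ys=np.radians(84.93); xs_=np.array([np.cos(ys),np.sin(ys),0]); ys_=np.array([-xs_[1],xs_[0],0]); C=np.array([.5957,.3132,0])
y=np.arctan2(zt[1],zt[0])+np.pi/2; ex=np.array([np.cos(y),np.sin(y),0]); ey=np.array([-ex[1],ex[0],0])
g=o["ee_pos"]-.0146*ex+[0,0,.0084]; tip=g+.158*ex+.022*ey; rod=g+.16*ex
S=lambda p:(np.array([(p-C)@xs_,(p-C)@ys_,p[2]])*1e3).round(1)
print("station mm: tip",S(tip),"rod corner",S(rod),"yawerr",np.degrees(y-ys).round(2),"F_s",(o["wrist_force"]@xs_).round(2),(o["wrist_force"]@ys_).round(2))
def mv(dx,dy): 
    w=(dx*xs_+dy*ys_)/40; return w[:2].round(3)
import sys
if len(sys.argv)>2: print("move units",mv(float(sys.argv[1]),float(sys.argv[2])))
E
python3 st.py 40 0
```

```text
t 6.05 pos [ 0.6094 -0.0199  0.0639] jaw -4.81 down [-1.3e-03  9.0e-04 -1.0e+00] jawz -0.0014
j [-0.36  0.72  0.46  2.01 -0.59  0.55  0.43] F [ 0.11 -0.18 -2.1 ] T [-0.127  0.069  0.022] w 0.0201
station mm: tip [-187.2  -20.4   72.3] rod corner [-185.1  -42.4   72.3] yawerr 0.26 F_s -0.17 -0.13
move units [0.088 0.996]
```

Emit:
jog_arm([
  {"x": 0, "y": 0, "z": -0.2, "rx": 0, "ry": 0, "rz": -0.04},
  {"x": 0, "y": 0, "z": -0.4, "rx": 0, "ry": 0, "rz": -0.04},
  {"x": 0, "y": 0, "z": -0.6, "rx": 0, "ry": 0, "rz": -0.04},
  {"x": 0, "y": 0, "z": -0.68, "rx": 0, "ry": 0, "rz": -0.04},
])

```text
clock: 6.38
ee_pos: [0.6082, -0.0245, 0.0362]
ee_rot: [-2.762, 1.569, -2.856]
wrist_force: [0.5, -1.0, -1.7]
width: 0.0198
```

Emit:
jog_arm([
  {"x": 0.03, "y": 0.25, "z": 0, "rx": 0, "ry": 0, "rz": 0},
  {"x": 0.06, "y": 0.6, "z": 0, "rx": 0, "ry": 0, "rz": 0},
  {"x": 0.09, "y": 0.95, "z": 0, "rx": 0, "ry": 0, "rz": 0},
  {"x": 0.11, "y": 1.2, "z": 0, "rx": 0, "ry": 0, "rz": 0},
  {"x": 0.12, "y": 1.35, "z": 0, "rx": 0, "ry": 0, "rz": 0},
])

```text
clock: 6.8
ee_pos: [0.6143, 0.0344, 0.0375]
ee_rot: [1.486, 1.57, 1.397]
wrist_force: [1.1, 0.6, -2.5]
width: 0.0194
```

```bash
python3 st.py 20 0
```

```text
t 6.8 pos [0.6143 0.0344 0.0375] jaw -5.1 down [ 2.0e-04  1.1e-03 -1.0e+00] jawz 0.0001
j [-0.43  0.76  0.44  2.   -0.63  0.52  0.38] F [ 1.11  0.63 -2.48] T [-0.11   0.072  0.032] w 0.0194
station mm: tip [-132.7  -21.2   45.9] rod corner [-130.7  -43.2   45.9] yawerr -0.03 F_s 0.72 -1.05
move units [0.044 0.498]
```

Emit:
jog_arm([
  {"x": 0.01, "y": 0.12, "z": 0, "rx": 0, "ry": 0, "rz": 0},
  {"x": 0.02, "y": 0.25, "z": 0, "rx": 0, "ry": 0, "rz": 0},
  {"x": 0.03, "y": 0.38, "z": 0, "rx": 0, "ry": 0, "rz": 0},
  {"x": 0.045, "y": 0.5, "z": 0, "rx": 0, "ry": 0, "rz": 0},
  {"x": 0.05, "y": 0.54, "z": -0.02, "rx": 0, "ry": 0, "rz": 0},
])

```text
clock: 7.22
ee_pos: [0.6162, 0.0535, 0.0367]
ee_rot: [1.274, 1.571, 1.182]
wrist_force: [-0.6, 0.1, -2.0]
width: 0.0196
```

```bash
python3 st.py 0 10; python3 - <<'E'
from bench import env,cams
from h import *
s=cams.snapshot("scene"); np.savez("scene2.npz",**s)
cv2.imwrite("pics/e1.png",cv2.resize(s["pixels"][205:285,340:445],None,fx=7,fy=7,interpolation=cv2.INTER_CUBIC))
E
```

```text
t 7.22 pos [0.6162 0.0535 0.0367] jaw -5.26 down [ 1.e-04  3.e-04 -1.e+00] jawz 0.0001
j [-0.46  0.76  0.44  2.   -0.64  0.52  0.35] F [-0.65  0.15 -2.04] T [-0.06  -0.014 -0.037] w 0.0196
station mm: tip [-113.4  -21.8   45.1] rod corner [-111.5  -43.8   45.1] yawerr -0.19 F_s 0.09 0.66
move units [-0.249  0.022]
```

View pics/e1.png

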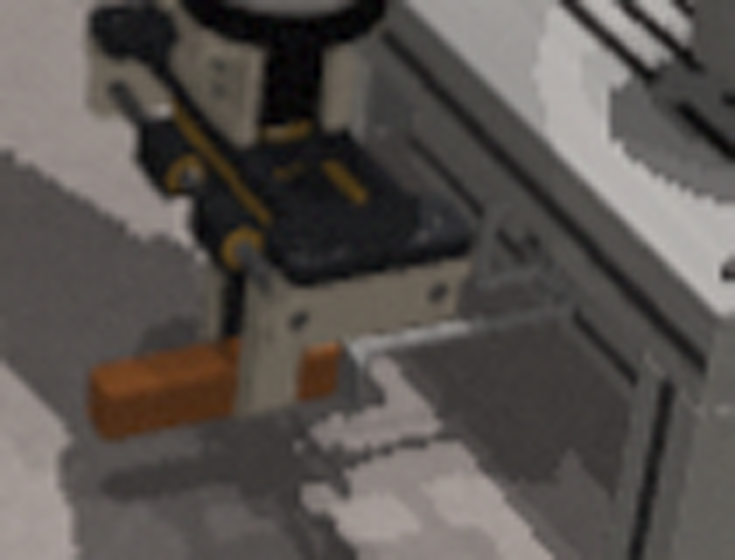

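Emit:
jog_arm([
  {"x": -0.05, "y": 0.02, "z": 0, "rx": 0, "ry": 0, "rz": 0.03},
  {"x": -0.1, "y": 0.04, "z": 0, "rx": 0, "ry": 0, "rz": 0.03},
  {"x": -0.15, "y": 0.06, "z": 0, "rx": 0, "ry": 0, "rz": 0.03},
  {"x": -0.2, "y": 0.065, "z": 0, "rx": 0, "ry": 0, "rz": 0.03},
  {"x": -0.25, "y": 0.07, "z": 0, "rx": 0, "ry": 0, "rz": 0.03},
])

```text
clock: 7.68
ee_pos: [0.6057, 0.0552, 0.0367]
ee_rot: [-2.335, 1.571, -2.425]
wrist_force: [-0.3, 0.1, -2.1]
width: 0.0196
```

```bash
python3 st.py
```

```text
t 7.68 pos [0.6057 0.0552 0.0367] jaw -5.13 down [-1.e-04 -1.e-04 -1.e+00] jawz -0.0001
j [-0.47  0.75  0.44  2.02 -0.64  0.51  0.35] F [-0.3   0.06 -2.08] T [-0.078  0.056  0.09 ] w 0.0196
station mm: tip [-112.7  -10.9   45.1] rod corner [-110.7  -32.9   45.1] yawerr -0.06 F_s 0.04 0.31
```

Emit:
jog_arm([
  {"x": -0.04, "y": 0.01, "z": 0, "rx": 0, "ry": 0, "rz": 0},
  {"x": -0.08, "y": 0.015, "z": 0, "rx": 0, "ry": 0, "rz": 0},
  {"x": -0.12, "y": 0.02, "z": 0, "rx": 0, "ry": 0, "rz": 0},
  {"x": -0.16, "y": 0.025, "z": 0, "rx": 0, "ry": 0, "rz": 0},
  {"x": -0.2, "y": 0.03, "z": 0, "rx": 0, "ry": 0, "rz": 0},
])

```text
clock: 8.1
ee_pos: [0.5979, 0.0567, 0.0366]
ee_rot: [-0.58, 1.571, -0.669]
wrist_force: [-0.4, -0.2, -2.3]
width: 0.0198
```

Emit:
jog_arm([
  {"x": -0.04, "y": 0.005, "z": 0, "rx": 0, "ry": 0, "rz": 0},
  {"x": -0.08, "y": 0.01, "z": 0, "rx": 0, "ry": 0, "rz": 0},
  {"x": -0.12, "y": 0.01, "z": 0, "rx": 0, "ry": 0, "rz": 0},
])

```text
clock: 8.35
ee_pos: [0.5931, 0.0571, 0.0366]
ee_rot: [-1.42, 1.571, -1.509]
wrist_force: [0.4, -0.4, -2.3]
width: 0.0195
```

```bash
python3 st.py
```

```text
t 8.35 pos [0.5931 0.0571 0.0366] jaw -5.1 down [ 0.e+00 -1.e-04 -1.e+00] jawz 0.0
j [-0.47  0.74  0.43  2.05 -0.65  0.48  0.36] F [ 0.38 -0.38 -2.28] T [-0.07   0.036 -0.014] w 0.0195
station mm: tip [-111.9    1.9   45. ] rod corner [-109.9  -20.1   45. ] yawerr -0.03 F_s -0.35 -0.41
```

Emit:
jog_arm([
  {"x": -0.05, "y": 0.005, "z": 0, "rx": 0, "ry": 0, "rz": 0},
  {"x": -0.1, "y": 0.01, "z": 0, "rx": 0, "ry": 0, "rz": 0},
  {"x": -0.15, "y": 0.01, "z": 0, "rx": 0, "ry": 0, "rz": 0},
  {"x": -0.2, "y": 0.015, "z": 0, "rx": 0, "ry": 0, "rz": 0},
  {"x": -0.25, "y": 0.02, "z": 0, "rx": 0, "ry": 0, "rz": 0},
])

```text
clock: 8.77
ee_pos: [0.583, 0.0578, 0.0366]
ee_rot: [-1.702, 1.571, -1.791]
wrist_force: [-0.7, -0.1, -2.3]
width: 0.0196
```

```bash
python3 st.py -4 0; python3 - <<'E'
from bench import env,cams
from h import *
s=cams.snapshot("scene"); np.savez("scene3.npz",**s)
cv2.imwrite("pics/e2.png",cv2.resize(s["pixels"][205:285,340:445],None,fx=7,fy=7,interpolation=cv2.INTER_CUBIC))
E
```

```text
t 8.77 pos [0.583  0.0578 0.0366] jaw -5.11 down [-0. -0. -1.] jawz -0.0
j [-0.47  0.74  0.42  2.07 -0.66  0.47  0.36] F [-0.66 -0.1  -2.32] T [-0.15   0.084 -0.021] w 0.0196
station mm: tip [-112.1   12.    45. ] rod corner [-110.1  -10.    45. ] yawerr -0.04 F_s -0.16 0.65
move units [-0.009 -0.1  ]
```

View pics/e2.png

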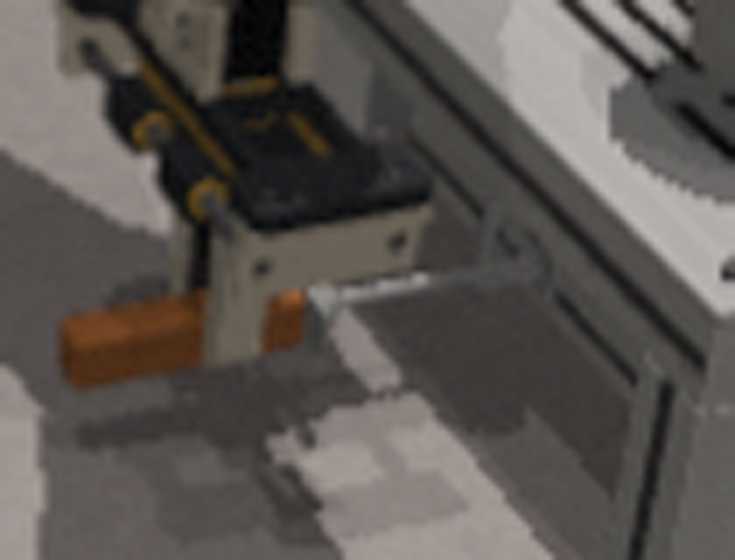

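Emit:
jog_arm([
  {"x": -0.003, "y": -0.03, "z": 0, "rx": 0, "ry": 0, "rz": 0},
  {"x": -0.006, "y": -0.06, "z": 0, "rx": 0, "ry": 0, "rz": 0},
  {"x": -0.008, "y": -0.09, "z": 0, "rx": 0, "ry": 0, "rz": 0},
  {"x": -0.01, "y": -0.12, "z": 0, "rx": 0, "ry": 0, "rz": 0},
])

```text
clock: 9.15
ee_pos: [0.583, 0.0528, 0.0366]
ee_rot: [-0.555, 1.571, -0.644]
wrist_force: [-0.9, -0.9, -3.4]
width: 0.0199
```

Emit:
jog_arm([
  {"x": -0.002, "y": -0.025, "z": 0, "rx": 0, "ry": 0, "rz": 0},
  {"x": -0.004, "y": -0.05, "z": 0, "rx": 0, "ry": 0, "rz": 0},
  {"x": -0.006, "y": -0.075, "z": 0, "rx": 0, "ry": 0, "rz": 0},
])

```text
clock: 9.4
ee_pos: [0.5826, 0.0499, 0.0366]
ee_rot: [-0.557, 1.571, -0.647]
wrist_force: [0.3, 1.4, -2.9]
width: 0.0196
```

```bash
python3 st.py -10 0
```

```text
t 9.4 pos [0.5826 0.0499 0.0366] jaw -5.11 down [ 1.e-04 -0.e+00 -1.e+00] jawz 0.0001
j [-0.46  0.73  0.42  2.07 -0.65  0.46  0.37] F [ 0.28  1.43 -2.9 ] T [-0.119  0.074  0.037] w 0.0196
station mm: tip [-120.    11.6   45. ] rod corner [-118.   -10.4   45. ] yawerr -0.04 F_s 1.45 -0.15
move units [-0.022 -0.249]
```

Force is beginning (+1.4 N along the station's +x). Continue softly.

Emit:
jog_arm([
  {"x": -0.002, "y": -0.02, "z": 0, "rx": 0, "ry": 0, "rz": 0},
  {"x": -0.004, "y": -0.04, "z": 0, "rx": 0, "ry": 0, "rz": 0},
  {"x": -0.006, "y": -0.065, "z": 0, "rx": 0, "ry": 0, "rz": 0},
])

```text
clock: 9.65
ee_pos: [0.5823, 0.0486, 0.0365]
ee_rot: [1.877, 1.57, 1.789]
wrist_force: [0.8, 4.7, -3.0]
width: 0.0195
```

Emit:
jog_arm([
  {"x": -0.002, "y": -0.025, "z": 0, "rx": 0, "ry": 0, "rz": 0},
  {"x": -0.004, "y": -0.05, "z": 0, "rx": 0, "ry": 0, "rz": 0},
  {"x": -0.006, "y": -0.075, "z": 0, "rx": 0, "ry": 0, "rz": 0},
])

```text
clock: 9.9
ee_pos: [0.5821, 0.0448, 0.0366]
ee_rot: [2.038, 1.57, 1.949]
wrist_force: [0.3, 4.0, -2.9]
width: 0.0196
```

```bash
python3 st.py -10 0
```

```text
t 9.9 pos [0.5821 0.0448 0.0366] jaw -5.09 down [-1.e-04  4.e-04 -1.e+00] jawz -0.0002
j [-0.45  0.73  0.42  2.08 -0.65  0.46  0.38] F [ 0.35  4.04 -2.93] T [ 0.919  0.022 -0.027] w 0.0196
station mm: tip [-125.2   11.8   45. ] rod corner [-123.2  -10.2   45. ] yawerr -0.02 F_s 4.05 0.01
move units [-0.022 -0.249]
```

Emit:
jog_arm([
  {"x": -0.003, "y": -0.035, "z": 0, "rx": 0, "ry": 0, "rz": 0},
  {"x": -0.007, "y": -0.08, "z": 0, "rx": 0, "ry": 0, "rz": 0},
  {"x": -0.012, "y": -0.13, "z": 0, "rx": 0, "ry": 0, "rz": 0},
  {"x": -0.016, "y": -0.185, "z": 0, "rx": 0, "ry": 0, "rz": 0},
  {"x": -0.021, "y": -0.24, "z": 0, "rx": 0, "ry": 0, "rz": 0},
])

```text
clock: 10.32
ee_pos: [0.5812, 0.0346, 0.0366]
ee_rot: [-2.576, 1.571, -2.665]
wrist_force: [0.3, 4.5, -2.0]
width: 0.0202
```

Emit:
jog_arm([
  {"x": -0.006, "y": -0.065, "z": 0, "rx": 0, "ry": 0, "rz": 0},
  {"x": -0.012, "y": -0.13, "z": 0, "rx": 0, "ry": 0, "rz": 0},
  {"x": -0.017, "y": -0.195, "z": 0, "rx": 0, "ry": 0, "rz": 0},
  {"x": -0.023, "y": -0.26, "z": 0, "rx": 0, "ry": 0, "rz": 0},
  {"x": -0.029, "y": -0.325, "z": 0, "rx": 0, "ry": 0, "rz": 0},
])

```text
clock: 10.73
ee_pos: [0.58, 0.0215, 0.0366]
ee_rot: [-2.406, 1.571, -2.496]
wrist_force: [-0.1, 4.1, -2.9]
width: 0.0199
```

```bash
python3 st.py -10 0
```

```text
t 10.73 pos [0.58   0.0215 0.0366] jaw -5.12 down [-1.e-04 -1.e-04 -1.e+00] jawz -0.0001
j [-0.4   0.73  0.41  2.08 -0.65  0.46  0.42] F [-0.08  4.14 -2.95] T [ 0.934  0.032 -0.066] w 0.0199
station mm: tip [-148.5   11.7   45. ] rod corner [-146.5  -10.3   45. ] yawerr -0.05 F_s 4.12 0.44
move units [-0.022 -0.249]
```

Emit:
jog_arm([
  {"x": -0.006, "y": -0.065, "z": 0, "rx": 0, "ry": 0, "rz": 0},
  {"x": -0.012, "y": -0.13, "z": 0, "rx": 0, "ry": 0, "rz": 0},
  {"x": -0.017, "y": -0.195, "z": 0, "rx": 0, "ry": 0, "rz": 0},
  {"x": -0.023, "y": -0.26, "z": 0, "rx": 0, "ry": 0, "rz": 0},
  {"x": -0.029, "y": -0.325, "z": 0, "rx": 0, "ry": 0, "rz": 0},
])

```text
clock: 11.15
ee_pos: [0.5789, 0.0086, 0.0366]
ee_rot: [-2.88, 1.571, -2.969]
wrist_force: [0.7, 4.6, -2.6]
width: 0.0197
```

Emit:
jog_arm([
  {"x": -0.006, "y": -0.065, "z": 0, "rx": 0, "ry": 0, "rz": 0},
  {"x": -0.012, "y": -0.13, "z": 0, "rx": 0, "ry": 0, "rz": 0},
  {"x": -0.017, "y": -0.195, "z": 0, "rx": 0, "ry": 0, "rz": 0},
  {"x": -0.023, "y": -0.26, "z": 0, "rx": 0, "ry": 0, "rz": 0},
  {"x": -0.029, "y": -0.325, "z": 0, "rx": 0, "ry": 0, "rz": 0},
])

```text
clock: 11.57
ee_pos: [0.5777, -0.0044, 0.0366]
ee_rot: [-2.91, 1.571, -2.999]
wrist_force: [-0.5, 4.8, -2.6]
width: 0.0196
```

Emit:
jog_arm([
  {"x": -0.006, "y": -0.065, "z": 0, "rx": 0, "ry": 0, "rz": 0},
  {"x": -0.012, "y": -0.13, "z": 0, "rx": 0, "ry": 0, "rz": 0},
  {"x": -0.017, "y": -0.195, "z": 0, "rx": 0, "ry": 0, "rz": 0},
  {"x": -0.023, "y": -0.26, "z": 0, "rx": 0, "ry": 0, "rz": 0},
  {"x": -0.029, "y": -0.325, "z": 0, "rx": 0, "ry": 0, "rz": 0},
])

```text
clock: 11.98
ee_pos: [0.5766, -0.0174, 0.0366]
ee_rot: [-1.956, 1.571, -2.045]
wrist_force: [-1.1, 4.9, -1.8]
width: 0.0194
```

Emit:
jog_arm([
  {"x": -0.006, "y": -0.065, "z": 0, "rx": 0, "ry": 0, "rz": 0},
  {"x": -0.012, "y": -0.13, "z": 0, "rx": 0, "ry": 0, "rz": 0},
  {"x": -0.017, "y": -0.195, "z": 0, "rx": 0, "ry": 0, "rz": 0},
  {"x": -0.023, "y": -0.26, "z": 0, "rx": 0, "ry": 0, "rz": 0},
  {"x": -0.029, "y": -0.325, "z": 0, "rx": 0, "ry": 0, "rz": 0},
])

```text
clock: 12.4
ee_pos: [0.5754, -0.0304, 0.0366]
ee_rot: [-1.824, 1.571, -1.913]
wrist_force: [0.4, 4.9, -1.6]
width: 0.0195
```

```bash
python3 st.py -10 0
```

```text
t 12.4 pos [ 0.5754 -0.0304  0.0366] jaw -5.11 down [-0.e+00 -1.e-04 -1.e+00] jawz -0.0
j [-0.3   0.72  0.39  2.09 -0.63  0.44  0.49] F [ 0.39  4.94 -1.62] T [ 0.952 -0.018 -0.03 ] w 0.0195
station mm: tip [-200.7   11.7   45. ] rod corner [-198.7  -10.3   45. ] yawerr -0.04 F_s 4.96 0.05
move units [-0.022 -0.249]
```

Emit:
jog_arm([
  {"x": -0.006, "y": -0.065, "z": 0, "rx": 0, "ry": 0, "rz": 0},
  {"x": -0.012, "y": -0.13, "z": 0, "rx": 0, "ry": 0, "rz": 0},
  {"x": -0.017, "y": -0.19, "z": 0, "rx": 0, "ry": 0, "rz": 0},
  {"x": -0.022, "y": -0.25, "z": 0, "rx": 0, "ry": 0, "rz": 0},
  {"x": -0.027, "y": -0.3, "z": 0, "rx": 0, "ry": 0, "rz": 0},
])

```text
clock: 12.82
ee_pos: [0.5743, -0.0425, 0.0366]
ee_rot: [-1.884, 1.571, -1.974]
wrist_force: [-0.6, 5.0, -2.9]
width: 0.0199
```

Emit:
jog_arm([
  {"x": -0.004, "y": -0.05, "z": 0, "rx": 0, "ry": 0, "rz": 0},
  {"x": -0.009, "y": -0.1, "z": 0, "rx": 0, "ry": 0, "rz": 0},
  {"x": -0.013, "y": -0.145, "z": 0, "rx": 0, "ry": 0, "rz": 0},
  {"x": -0.017, "y": -0.185, "z": 0, "rx": 0, "ry": 0, "rz": 0},
  {"x": -0.02, "y": -0.22, "z": 0, "rx": 0, "ry": 0, "rz": 0},
])

```text
clock: 13.23
ee_pos: [0.5736, -0.0512, 0.0366]
ee_rot: [-0.784, 1.571, -0.873]
wrist_force: [0.1, 4.1, -2.1]
width: 0.0199
```

Emit:
jog_arm([
  {"x": -0.003, "y": -0.03, "z": 0, "rx": 0, "ry": 0, "rz": 0},
  {"x": -0.005, "y": -0.055, "z": 0, "rx": 0, "ry": 0, "rz": 0},
  {"x": -0.007, "y": -0.08, "z": 0, "rx": 0, "ry": 0, "rz": 0},
  {"x": -0.009, "y": -0.105, "z": 0, "rx": 0, "ry": 0, "rz": 0},
])

```text
clock: 13.57
ee_pos: [0.5732, -0.0552, 0.0366]
ee_rot: [3.132, 1.571, 3.043]
wrist_force: [0.7, 4.4, -2.3]
width: 0.0198
```

```bash
python3 st.py -10 0
```

```text
t 13.57 pos [ 0.5732 -0.0552  0.0366] jaw -5.1 down [-1.e-04  0.e+00 -1.e+00] jawz -0.0001
j [-0.26  0.72  0.39  2.09 -0.62  0.44  0.53] F [ 0.67  4.36 -2.29] T [ 0.896  0.061 -0.042] w 0.0198
station mm: tip [-225.5   11.8   45. ] rod corner [-223.5  -10.2   45. ] yawerr -0.03 F_s 4.4 -0.28
move units [-0.022 -0.249]
```

Emit:
jog_arm([
  {"x": -0.002, "y": -0.025, "z": 0, "rx": 0, "ry": 0, "rz": 0},
  {"x": -0.004, "y": -0.05, "z": 0, "rx": 0, "ry": 0, "rz": 0},
  {"x": -0.006, "y": -0.075, "z": 0, "rx": 0, "ry": 0, "rz": 0},
  {"x": -0.009, "y": -0.1, "z": 0, "rx": 0, "ry": 0, "rz": 0},
])

```text
clock: 13.9
ee_pos: [0.5729, -0.0593, 0.0366]
ee_rot: [-1.409, 1.571, -1.498]
wrist_force: [0.1, 4.2, -3.0]
width: 0.0196
```

Emit:
jog_arm([
  {"x": -0.002, "y": -0.025, "z": 0, "rx": 0, "ry": 0, "rz": 0},
  {"x": -0.004, "y": -0.05, "z": 0, "rx": 0, "ry": 0, "rz": 0},
  {"x": -0.006, "y": -0.075, "z": 0, "rx": 0, "ry": 0, "rz": 0},
])

```text
clock: 14.15
ee_pos: [0.5726, -0.0622, 0.0366]
ee_rot: [-1.964, 1.571, -2.053]
wrist_force: [0.0, 4.8, -3.2]
width: 0.0193
```

Emit:
jog_arm([
  {"x": -0.002, "y": -0.02, "z": 0, "rx": 0, "ry": 0, "rz": 0},
  {"x": -0.004, "y": -0.04, "z": 0, "rx": 0, "ry": 0, "rz": 0},
])

```text
clock: 14.32
ee_pos: [0.5724, -0.0639, 0.0366]
ee_rot: [-2.784, 1.571, -2.873]
wrist_force: [0.1, 4.7, -2.8]
width: 0.02
```

```bash
python3 st.py -10 0
```

```text
t 14.32 pos [ 0.5724 -0.0639  0.0366] jaw -5.11 down [-1.e-04 -0.e+00 -1.e+00] jawz -0.0001
j [-0.24  0.72  0.39  2.09 -0.62  0.44  0.54] F [ 0.06  4.72 -2.76] T [ 0.9    0.035 -0.062] w 0.02
station mm: tip [-234.2   11.8   45. ] rod corner [-232.2  -10.2   45. ] yawerr -0.04 F_s 4.71 0.36
move units [-0.022 -0.249]
```

Now ~0.6 mm rows, two per call.

Emit:
jog_arm([
  {"x": -0.001, "y": -0.015, "z": 0, "rx": 0, "ry": 0, "rz": 0},
  {"x": -0.003, "y": -0.03, "z": 0, "rx": 0, "ry": 0, "rz": 0},
])

```text
clock: 14.48
ee_pos: [0.5723, -0.065, 0.0366]
ee_rot: [-1.812, 1.571, -1.901]
wrist_force: [0.4, 4.6, -2.5]
width: 0.0197
```

Emit:
jog_arm([
  {"x": -0.001, "y": -0.015, "z": 0, "rx": 0, "ry": 0, "rz": 0},
  {"x": -0.003, "y": -0.03, "z": 0, "rx": 0, "ry": 0, "rz": 0},
])

```text
clock: 14.65
ee_pos: [0.5722, -0.0662, 0.0366]
ee_rot: [-2.292, 1.571, -2.381]
wrist_force: [0.6, 4.9, -2.2]
width: 0.0195
```

Emit:
jog_arm([
  {"x": -0.001, "y": -0.015, "z": 0, "rx": 0, "ry": 0, "rz": 0},
])

```text
clock: 14.73
ee_pos: [0.5722, -0.0668, 0.0366]
ee_rot: [-1.253, 1.571, -1.342]
wrist_force: [-0.1, 4.8, -2.3]
width: 0.0196
```

Emit:
jog_arm([
  {"x": -0.001, "y": -0.015, "z": 0, "rx": 0, "ry": 0, "rz": 0},
])

```text
clock: 14.82
ee_pos: [0.5721, -0.0674, 0.0366]
ee_rot: [-1.219, 1.571, -1.308]
wrist_force: [0.1, 4.6, -1.7]
width: 0.0199
```

Emit:
jog_arm([
  {"x": -0.001, "y": -0.015, "z": 0, "rx": 0, "ry": 0, "rz": 0},
])

```text
clock: 14.9
ee_pos: [0.5721, -0.068, 0.0366]
ee_rot: [-2.28, 1.571, -2.37]
wrist_force: [-1.2, 4.3, -2.4]
width: 0.0193
```

Emit:
jog_arm([
  {"x": -0.001, "y": -0.015, "z": 0, "rx": 0, "ry": 0, "rz": 0},
])

```text
clock: 14.98
ee_pos: [0.572, -0.0686, 0.0366]
ee_rot: [-2.535, 1.571, -2.624]
wrist_force: [-0.2, 4.8, -2.3]
width: 0.0196
```

Emit:
jog_arm([
  {"x": -0.001, "y": -0.015, "z": 0, "rx": 0, "ry": 0, "rz": 0},
])

```text
clock: 15.07
ee_pos: [0.572, -0.0692, 0.0366]
ee_rot: [-2.303, 1.571, -2.392]
wrist_force: [-0.0, 4.6, -2.4]
width: 0.0198
```

Emit:
jog_arm([
  {"x": -0.001, "y": -0.015, "z": 0, "rx": 0, "ry": 0, "rz": 0},
])

```text
clock: 15.15
ee_pos: [0.5719, -0.0698, 0.0366]
ee_rot: [2.837, 1.571, 2.748]
wrist_force: [0.3, 6.3, -2.3]
width: 0.0197
```

Emit:
jog_arm([
  {"x": -0.001, "y": -0.015, "z": 0, "rx": 0, "ry": 0, "rz": 0},
])

```text
clock: 15.23
ee_pos: [0.5718, -0.0699, 0.0365]
ee_rot: [2.199, 1.57, 2.11]
wrist_force: [1.0, 7.4, -2.7]
width: 0.0196
```

Emit:
jog_arm([
  {"x": 0, "y": 0, "z": 0, "rx": 0, "ry": 0, "rz": 0},
  {"x": 0, "y": 0, "z": 0, "rx": 0, "ry": 0, "rz": 0},
])

```text
clock: 15.4
ee_pos: [0.5719, -0.0698, 0.0365]
ee_rot: [2.113, 1.57, 2.025]
wrist_force: [1.1, 6.2, -2.9]
width: 0.02
```

```bash
python3 st.py 5 0
```

```text
t 15.4 pos [ 0.5719 -0.0698  0.0365] jaw -5.08 down [-3.e-04  7.e-04 -1.e+00] jawz -0.0004
j [-0.23  0.72  0.38  2.09 -0.62  0.44  0.55] F [ 1.15  6.18 -2.86] T [ 1.236  0.012 -0.05 ] w 0.02
station mm: tip [-240.2   11.8   44.9] rod corner [-238.2  -10.2   44.9] yawerr -0.01 F_s 6.25 -0.6
move units [0.011 0.125]
```

Emit:
jog_arm([
  {"x": -0.001, "y": -0.012, "z": 0, "rx": 0, "ry": 0, "rz": 0},
])

```text
clock: 15.48
ee_pos: [0.5718, -0.0699, 0.0365]
ee_rot: [2.085, 1.57, 1.996]
wrist_force: [0.8, 8.5, -3.1]
width: 0.0199
```

```bash
python3 st.py 5 0
```

```text
t 15.48 pos [ 0.5718 -0.0699  0.0365] jaw -5.07 down [-5.0e-04  1.1e-03 -1.0e+00] jawz -0.0006
j [-0.23  0.72  0.38  2.09 -0.62  0.44  0.55] F [ 0.84  8.45 -3.14] T [ 1.757 -0.035 -0.041] w 0.0199
station mm: tip [-240.3   11.9   44.9] rod corner [-238.3  -10.1   44.9] yawerr -0.0 F_s 8.49 -0.09
move units [0.011 0.125]
```

Emit:
jog_arm([
  {"x": 0.003, "y": 0.03, "z": 0, "rx": 0, "ry": 0, "rz": 0},
  {"x": 0.006, "y": 0.07, "z": 0, "rx": 0, "ry": 0, "rz": 0},
  {"x": 0.01, "y": 0.11, "z": 0, "rx": 0, "ry": 0, "rz": 0},
  {"x": 0.013, "y": 0.15, "z": 0, "rx": 0, "ry": 0, "rz": 0},
  {"x": 0.015, "y": 0.17, "z": 0, "rx": 0, "ry": 0, "rz": 0},
])

```text
clock: 15.9
ee_pos: [0.5726, -0.0645, 0.0367]
ee_rot: [-1.117, 1.57, -1.206]
wrist_force: [-0.2, 0.1, -1.3]
width: 0.02
```

```bash
python3 st.py 0 -40
```

```text
t 15.9 pos [ 0.5726 -0.0645  0.0367] jaw -5.13 down [ 3.e-04 -8.e-04 -1.e+00] jawz 0.0004
j [-0.24  0.72  0.39  2.09 -0.62  0.44  0.54] F [-0.19  0.13 -1.32] T [-0.106  0.08  -0.018] w 0.02
station mm: tip [-234.8   11.5   45.1] rod corner [-232.9  -10.5   45.1] yawerr -0.06 F_s 0.11 0.2
move units [ 0.996 -0.088]
```

Emit:
jog_arm([
  {"x": 0.08, "y": 0.01, "z": 0, "rx": 0, "ry": 0, "rz": 0},
  {"x": 0.16, "y": 0.01, "z": 0, "rx": 0, "ry": 0, "rz": 0},
  {"x": 0.24, "y": 0.01, "z": 0, "rx": 0, "ry": 0, "rz": 0},
  {"x": 0.32, "y": 0, "z": 0, "rx": 0, "ry": 0, "rz": 0},
])

```text
clock: 16.23
ee_pos: [0.5859, -0.0641, 0.0366]
ee_rot: [-0.482, 1.57, -0.571]
wrist_force: [0.1, -0.6, -1.9]
width: 0.0197
```

Emit:
jog_arm([
  {"x": 0.12, "y": -0.01, "z": 0, "rx": 0, "ry": 0, "rz": 0},
  {"x": 0.26, "y": -0.02, "z": 0, "rx": 0, "ry": 0, "rz": 0},
  {"x": 0.42, "y": -0.03, "z": 0, "rx": 0, "ry": 0, "rz": 0},
  {"x": 0.58, "y": -0.05, "z": 0, "rx": 0, "ry": 0, "rz": 0},
  {"x": 0.72, "y": -0.06, "z": 0, "rx": 0, "ry": 0, "rz": 0},
])

```text
clock: 16.65
ee_pos: [0.615, -0.0666, 0.0366]
ee_rot: [-0.456, 1.57, -0.545]
wrist_force: [-0.1, 0.0, -2.1]
width: 0.0199
```

```bash
python3 st.py -60 0; python3 - <<'E'
from bench import env,cams
from cloud import *
s=cams.snapshot("scene"); np.savez("scene4.npz",**s)
cv2.imwrite("pics/e4.png",cv2.resize(s["pixels"][185:325,330:515],None,fx=4.3,fy=4.3,interpolation=cv2.INTER_CUBIC))
E
```

```text
t 16.65 pos [ 0.615  -0.0666  0.0366] jaw -5.11 down [ 3.e-04 -2.e-04 -1.e+00] jawz 0.0003
j [-0.25  0.76  0.42  2.   -0.6   0.51  0.51] F [-0.13  0.03 -2.05] T [-0.137  0.059 -0.028] w 0.0199
station mm: tip [-233.2  -30.9   45. ] rod corner [-231.2  -52.9   45. ] yawerr -0.04 F_s 0.02 0.13
move units [-0.133 -1.494]
```

View pics/e4.png

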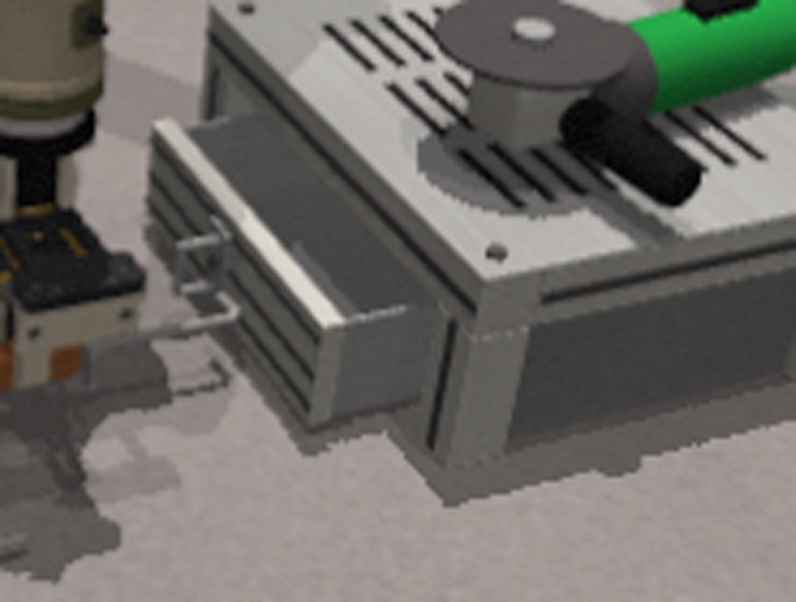

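Emit:
jog_arm([
  {"x": -0.03, "y": -0.3, "z": 0, "rx": 0, "ry": 0, "rz": 0},
  {"x": -0.07, "y": -0.8, "z": 0, "rx": 0, "ry": 0, "rz": 0},
  {"x": -0.12, "y": -1.4, "z": 0.1, "rx": 0, "ry": 0, "rz": 0},
  {"x": -0.17, "y": -1.9, "z": 0.5, "rx": 0, "ry": 0, "rz": 0},
  {"x": -0.2, "y": -2.3, "z": 1.0, "rx": 0, "ry": 0, "rz": 0},
])

```text
clock: 17.12
ee_pos: [0.6041, -0.1615, 0.0761]
ee_rot: [-2.8, 1.568, -2.891]
wrist_force: [0.1, -0.4, -2.6]
width: 0.0199
```

Emit:
jog_arm([
  {"x": -0.6, "y": -0.6, "z": 0.1, "rx": 0, "ry": 0, "rz": -0.5},
  {"x": -1.2, "y": -1.2, "z": 0.1, "rx": 0, "ry": 0, "rz": -1.0},
  {"x": -1.8, "y": -1.8, "z": 0.1, "rx": 0, "ry": 0, "rz": -1.5},
  {"x": -2.4, "y": -2.4, "z": 0.1, "rx": 0, "ry": 0, "rz": -1.9},
  {"x": -2.9, "y": -2.9, "z": 0.1, "rx": 0, "ry": 0, "rz": -2.03},
])

```text
clock: 17.53
ee_pos: [0.4873, -0.2768, 0.0809]
ee_rot: [-2.004, 1.57, -2.31]
wrist_force: [-1.2, -1.0, -1.8]
width: 0.0199
```

```bash
python3 st.py
```

```text
t 17.53 pos [ 0.4873 -0.2768  0.0809] jaw -17.54 down [-7.e-04 -8.e-04 -1.e+00] jawz -0.0005
j [ 0.11  0.65  0.46  2.11 -0.58  0.51  0.7 ] F [-1.21 -0.96 -1.76] T [-0.141  0.078  0.037] w 0.0199
station mm: tip [-452.6   46.4   89.3] rod corner [-455.4   24.5   89.3] yawerr -12.47 F_s -1.06 1.13
```

Emit:
jog_arm([
  {"x": 0, "y": 0, "z": -0.4, "rx": 0, "ry": 0, "rz": 0},
  {"x": 0, "y": 0, "z": -0.8, "rx": 0, "ry": 0, "rz": 0},
  {"x": 0, "y": 0, "z": -1.2, "rx": 0, "ry": 0, "rz": 0},
  {"x": 0, "y": 0, "z": -1.5, "rx": 0, "ry": 0, "rz": 0},
  {"x": 0, "y": 0, "z": -1.7, "rx": 0, "ry": 0, "rz": 0},
])

```text
clock: 17.95
ee_pos: [0.4889, -0.2752, 0.0116]
ee_rot: [-3.011, 1.57, 2.969]
wrist_force: [0.6, 0.4, -1.8]
width: 0.0197
```

Emit:
jog_arm([
  {"x": 0, "y": 0, "z": -0.05, "rx": 0, "ry": 0, "rz": 0},
  {"x": 0, "y": 0, "z": -0.1, "rx": 0, "ry": 0, "rz": 0},
  {"x": 0, "y": 0, "z": -0.13, "rx": 0, "ry": 0, "rz": 0},
  {"x": 0, "y": 0, "z": -0.15, "rx": 0, "ry": 0, "rz": 0},
])

```text
clock: 18.28
ee_pos: [0.4903, -0.2747, 0.007]
ee_rot: [-0.345, 1.57, -0.646]
wrist_force: [0.6, -0.3, -2.3]
width: 0.0198
```

```bash
python3 st.py
```

```text
t 18.28 pos [ 0.4903 -0.2747  0.007 ] jaw -17.28 down [ 6.e-04 -5.e-04 -1.e+00] jawz 0.0007
j [ 0.2   0.75  0.32  2.13 -0.67  0.35  0.78] F [ 0.59 -0.31 -2.27] T [-0.078  0.081 -0.022] w 0.0198
station mm: tip [-450.1   44.2   15.4] rod corner [-452.8   22.3   15.4] yawerr -12.21 F_s -0.26 -0.62
```

Emit:
jog_arm([
  {"x": 0, "y": 0, "z": -0.025, "rx": 0, "ry": 0, "rz": 0},
  {"x": 0, "y": 0, "z": -0.05, "rx": 0, "ry": 0, "rz": 0},
])

```text
clock: 18.45
ee_pos: [0.4904, -0.2745, 0.005]
ee_rot: [-0.244, 1.57, -0.546]
wrist_force: [-1.1, -0.3, -2.5]
width: 0.0193
```

Emit:
jog_arm([
  {"x": 0, "y": 0, "z": -0.01, "rx": 0, "ry": 0, "rz": 0},
])

```text
clock: 18.53
ee_pos: [0.4903, -0.2744, 0.0046]
ee_rot: [-0.016, 1.57, -0.318]
wrist_force: [-1.4, 1.5, 8.5]
width: 0.0196
```

Emit:
jog_arm([
  {"x": 0, "y": 0, "z": 0.01, "rx": 0, "ry": 0, "rz": 0},
  {"x": 0, "y": 0, "z": 0.01, "rx": 0, "ry": 0, "rz": 0},
], grip_force=10)

```text
clock: 18.7
ee_pos: [0.4902, -0.2744, 0.0048]
ee_rot: [-0.357, 1.571, -0.659]
wrist_force: [-0.8, 0.0, -2.0]
width: 0.0202
```

Emit:
jog_arm([
  {"x": 0, "y": 0, "z": 0, "rx": 0, "ry": 0, "rz": 0},
  {"x": 0, "y": 0, "z": 0, "rx": 0, "ry": 0, "rz": 0},
  {"x": 0, "y": 0, "z": 0, "rx": 0, "ry": 0, "rz": 0},
  {"x": 0, "y": 0, "z": 0, "rx": 0, "ry": 0, "rz": 0},
  {"x": 0, "y": 0, "z": 0, "rx": 0, "ry": 0, "rz": 0},
], hand=0.45)

```text
clock: 19.12
ee_pos: [0.4902, -0.2745, 0.0046]
ee_rot: [-0.704, 1.571, -1.005]
wrist_force: [-0.3, 0.6, 0.7]
width: 0.0479
```

```bash
python3 st.py
```

```text
t 19.12 pos [ 0.4902 -0.2745  0.0046] jaw -17.29 down [ 1.e-04 -1.e-04 -1.e+00] jawz 0.0001
j [ 0.2   0.76  0.32  2.13 -0.68  0.35  0.78] F [-0.27  0.65  0.67] T [-0.005  0.077  0.027] w 0.0479
station mm: tip [-449.9   44.3   13. ] rod corner [-452.6   22.4   13. ] yawerr -12.22 F_s 0.62 0.33
```

Released (Fz back to ~0). Rise straight up.

Emit:
jog_arm([
  {"x": 0, "y": 0, "z": 0.3, "rx": 0, "ry": 0, "rz": 0},
  {"x": 0, "y": 0, "z": 0.8, "rx": 0, "ry": 0, "rz": 0},
  {"x": 0, "y": 0, "z": 1.5, "rx": 0, "ry": 0, "rz": 0},
  {"x": 0, "y": 0, "z": 2.3, "rx": 0, "ry": 0, "rz": 0},
  {"x": 0, "y": 0, "z": 3.2, "rx": 0, "ry": 0, "rz": 0},
])

```text
clock: 19.53
ee_pos: [0.4893, -0.2742, 0.1332]
ee_rot: [-3.139, 1.569, 2.842]
wrist_force: [1.0, 0.2, -0.1]
width: 0.0513
```

Emit:
jog_arm([
  {"x": -0.3, "y": -0.7, "z": 0.8, "rx": 0, "ry": 0, "rz": 0},
  {"x": -0.5, "y": -1.3, "z": 1.6, "rx": 0, "ry": 0, "rz": 0},
  {"x": -0.6, "y": -1.8, "z": 2.2, "rx": 0, "ry": 0, "rz": 0},
  {"x": -0.6, "y": -2.0, "z": 2.5, "rx": 0, "ry": 0, "rz": 0},
  {"x": -0.6, "y": -2.0, "z": 2.5, "rx": 0, "ry": 0, "rz": 0},
])

```text
clock: 19.95
ee_pos: [0.4662, -0.3577, 0.2358]
ee_rot: [-0.364, 1.565, -0.669]
wrist_force: [-0.1, 0.4, -0.4]
width: 0.0513
```

```bash
python3 st.py; python3 - <<'E'
from bench import env,cams
from cloud import *
ys=np.radians(84.93); xs_=np.array([np.cos(ys),np.sin(ys),0]); ys_=np.array([-xs_[1],xs_[0],0]); C=np.array([.5957,.3132,0])
for n in("scene","top"):
    s=cams.snapshot(n); np.savez(n+"5.npz",**s); cv2.imwrite(f"pics/f_{n}.png",s["pixels"])
    P=cloud(s); Q=P-C; X=Q@xs_;Y=Q@ys_;Z=P[...,2]
    k=(X<-.15)&(X>-.235)&(abs(Y)<.11)&(Z>.075)&(Z<.092); print(n,k.sum(),"drawer top rim front x",np.percentile(X[k],[1,5,50])*1e3)
    k=(X<-.19)&(X>-.235)&(abs(Y)<.12)&(Z>.012)&(Z<.08); print("face",k.sum(),np.median(X[k])*1e3 if k.sum() else None)
E
```

```text
t 19.95 pos [ 0.4662 -0.3577  0.2358] jaw -17.46 down [ 0.0046 -0.0036 -1.    ] jawz 0.0055
j [ 0.11  0.48  0.66  1.94 -0.39  0.85  0.67] F [-0.08  0.36 -0.38] T [-0.048  0.091  0.039] w 0.0513
station mm: tip [-535.    60.4  244.2] rod corner [-537.7   38.5  244.2] yawerr -12.39 F_s 0.35 0.11
scene 388 drawer top rim front x [-217.29826956 -216.61292256 -212.35477267]
face 848 -215.66518575931505
top 576 drawer top rim front x [-216.27264772 -215.25607777 -207.99691237]
face 378 -215.2063310321274
```

View pics/f_scene.png

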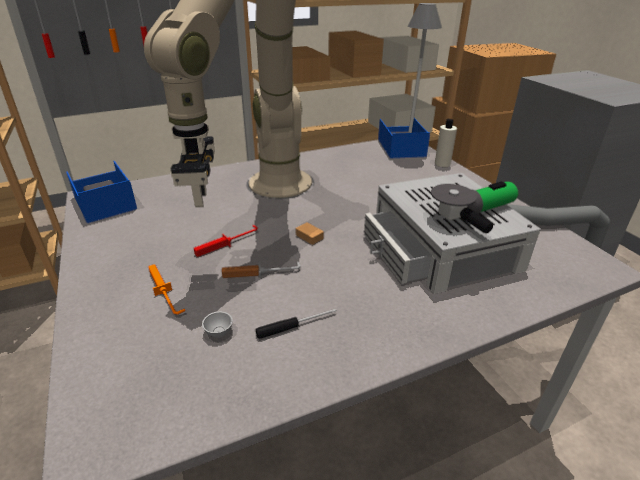

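View pics/f_top.png

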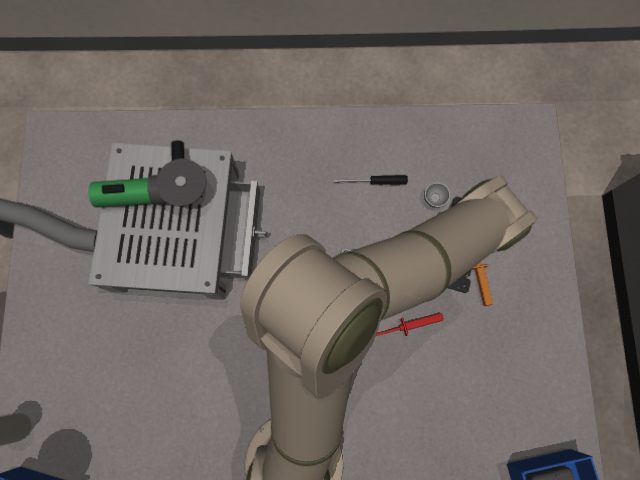

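```bash
python3 - <<'E'
from cloud import *
a=load("scene0.npz");b=load("scene5.npz")
for s in(a,b):
    P=cloud(s); hsv=cv2.cvtColor(s["pixels"],cv2.COLOR_BGR2HSV)
    m=((hsv[...,0]>5)&(hsv[...,0]<20)&(hsv[...,1]>100)); m[:,:205]=0;m[:,275:]=0;m[:255]=0;m[285:]=0
    v,u=np.nonzero(m); q=P[m]; print("handle px",u.mean().round(1),v.mean().round(1),m.sum(),q.mean(0).round(3),np.percentile(q[:,2],95).round(3))
    g=np.array([.4833,-.2903]); 
    for n,(lo,hi,c0,c1) in dict(box=(223,244,296,323),tin=(312,340,203,233),driver=(308,338,255,338)).items():
        pass
d=cv2.absdiff(a["pixels"],b["pixels"]).max(2)
for n,(r0,r1,c0,c1) in dict(box=(223,244,296,323),tin=(312,342,200,235),driver=(305,340,252,338),grinder=(182,232,430,520),red=(224,258,192,260),orange=(262,320,146,190)).items():
    print(n,np.mean(d[r0:r1,c0:c1]>40).round(3))
E
python3 -c "
from bench import env
print(env.close_job())"
```

```text
handle px 238.7 271.1 389 [ 0.497 -0.293  0.022] 0.028
handle px 240.0 271.2 387 [ 0.493 -0.289  0.019] 0.028
box 0.0
tin 0.064
driver 0.0
grinder 0.011
red 0.071
orange 0.139
the job is handed in; nothing more can be done
None
```

The job is done and handed in at about 20 s of the 69 s allowed. The drawer is fully out and the swarf hook lies flat on the bench, back near its original place.

- **Drawing the drawer:** I took the wooden-handled hook, passed its end under the rail and slid it sideways into the eye, feeling no contact on the way in. The pull ran at about 4–5 N. At the stop the force rose to 8.5 N with no more movement, so I stopped there, backed off to about 0 N, and slid the hook out sideways.
- **Drawer:** Both cameras put its front face at x = −215 to −216 mm of the station, which matches the full 130 mm out.
- **Hook:** Its handle top is at the same height as at the start. It is within about 5 mm of where it began, with its tip roughly 0.2 m from the drawer's eye. Setting it down pressed the bench with about 10 N for a moment before I released it.
- **Other things:** The box and screwdriver showed no change in the before/after pictures, and the grinder almost none. The tin and the red and orange look-alikes showed some pixel changes. I put these down to the arm's shadow because their outlines look in place and the robot came near none of them, but I did not measure them separately.
- **Disagreement:** The two cameras differed by about 3 mm on the hook's sideways position before the grasp. The jaws centred it, so this made no difference.

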